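# Right the fallen tin against the splash guard and close up the row

## Task

A square tin has fallen over on the bench, its foot towards the steel splash guard. It is too wide to grip, so push on its lid end until its foot is stopped by the guard, keep it pressed against the guard and work its top end up, gently, until the tin stands upright on its foot against the guard; do not dent it or let it slam down. Then slide it along the guard until it just meets the other square tin, without shoving that tin or disturbing the jar and the other things.

Things in the scene. Friction and masses are not known exactly. Their poses are not given: they have to be found in the camera images.
- tin: the fallen tin: closed, square, 100 x 100 mm across, 150 mm tall, 0.3 to 0.55 kg, thin sheet metal (30 N from the robot dents it), its sides and foot slide easily on bench and guard (friction 0.28 to 0.42). Origin at its middle; z runs from foot to lid end, x and y are square to its sides. It starts lying on a side, lid end towards the robot, foot 15 to 50 mm from the guard, up to 0.18 rad askew
- tin_lid (a point): centre of the fallen tin's lid end, 72 mm from the tin's middle along its z; axes as the tin's. The lid is a flat square cap of dark soft plastic, sunk 3 mm inside a rim 4 mm wide (rim edge 75 mm from the middle). Nothing on it can be gripped, but fingertips pressed on it hold well by friction (0.8 to 1.2)
- guard: the splash guard: a fixed straight upright panel of sheet steel, 560 mm long, 140 mm high and 14 mm thick, screwed to the bench. Origin on the bench at the middle of the face towards the robot; x points through the panel away from the robot, y along the panel to the left (seen from the robot), z up. The face is the plane x = 0 of this frame
- tin2: the other square tin, same size as the fallen one, full (0.8 kg), standing at one end of the row, its back 2 to 6 mm from the guard; it may be left or right of the fallen one. Origin at its middle, 75 mm above the bench, z up, sides square to the guard
- jar: white round lidded jar, 94 mm diameter, 125 mm tall, standing by the guard at the other end of the row; to be left alone. Origin at the centre of its underside
- cutter_star: star-shaped steel biscuit cutter, 84 mm across, 22 mm high, on the bench; leave alone. Origin at the centre of its underside
- cutter_round: fluted round steel biscuit cutter, 64 mm across, 24 mm high, on the bench; leave alone. Origin at the centre of its underside
- shaker: clear sugar shaker with a steel top, 58 mm diameter, 106 mm tall; leave alone. Origin at the centre of its underside
- bowl: open steel bowl, 170 mm diameter, 70 mm high; leave alone. Origin at the centre of its underside

How it is judged:
By the outcome, as a careful person would: the job done as asked, in the order asked, and still so for the second after the job is handed in, with the robot touching nothing.
It also fails if it takes over 72 s, if anything falls off the work surface, if the arm or the gripper's body presses on something with over 40 N, if the wrist force passes 120 N, or if a joint passes its speed limit or range.

## Robot

A 7-joint arm with a two-finger parallel gripper is mounted at the origin on the work surface. World frame = base frame: x ahead of the robot, y to its left, z up, the work surface at z = 0. Lengths are in m, angles in rad, forces in N, time in s.
With the tool pointing down it reaches from about 0.35 to 0.9 m from the base axis. Payload 8.1 kg.
Tool frame: the origin (TCP) lies on the centre line of the jaws, within the pads' length; the fingertips stand 17 mm ahead of it and the grasp point (between the pads) lies 2 mm behind it; z points along the fingers, y is the direction in which the jaws open and shut (so a half turn about z gives the same grasp; the last joint's range is limited). The gripper opens to 92 mm and grips with 3 to 60 N. Pads are 19 mm wide; open, the fingers measure 130 mm over their backs; the gripper's body (75 mm by 190 mm) begins 47 mm behind the grasp point.
Start: joints at [1.078, 0.434, 0.025, 1.573, -0.012, 1.134, -0.075], TCP at [0.237, -0.578, 0.244] pointing down, gripper open.
Joint ranges: [-2.62, 2.62], [-0.44, 2.09], [-1.27, 1.32], [0.08, 2.57], [-1.32, 4.46], [0.12, 2], [-2.74, 2.74]. Speed limits (rad/s): [2.22, 2.22, 3.01, 3.01, 3.14, 3.14, 3.14].

## Interface

Orientations are given as a rotation vector (axis times angle).
In Python, from cell import arm gives the robot as it stands.
- The arm moves only by the shell command python3 -m creep 'ROWS' [FORCE]. ROWS is JSON, a list that holds one entry, the list of rows, each a list of 7 numbers: the shift along the world's x, y, z in cm, then the turn, a rotation vector about the world's x, y, z in degrees, then the opening, from -1 (shut) to 1 (fully open), so that 0 is half open. In form: [[[tx, ty, tz, ax, ay, az, jaw], ...]]. A call has 1 to 5 rows; each row is the pose to reach, as a shift and turn from the pose commanded when the call began; what a row does not reach only later rows make up. A row lasts 1/10 s, in which the tool goes at most 50 mm and 8.59 degrees, less where a joint would pass 70% of its speed; a pose out of reach is approached as far as the arm can. A call with a gripper value outside its range is refused whole. The fingers move at their own pace and stop on an object; FORCE is the grip in N (left out, the last holds). Time passes only in rows, so rows that repeat a pose let the fingers close. It gives the time, the measured TCP pose, the force and the opening at its end, in the units of the state.
- arm.observe(): the state, without advancing time (a new reading comes with each control period).
- arm.get_image(name): name is "scene" or "top" or "wrist"; returns the picture (384x512x3 uint8, red, green, blue); there is no depth.
- arm.camera_model(name): a dict with "vfov" (degrees; the focal length in pixels is half the picture's height over the tangent of half this angle, whatever the lens; pixels are square), "cx", "cy" (the principal point, pixels), "cam_to_world" (4x4, takes a point from camera to world coordinates); the wrist camera has in their place "T_tool_cam" (4x4, takes a point from camera to tool coordinates, whose origin is the TCP and whose axes are the flange's). Camera axes: x right, y down, z forward; pixel columns grow to the right and rows downward; lengths in m; the calibration is good to about 2 mm. A picture is of the moment at which its call begins: read the wrist's pose just before it. camera_model takes no time and is no camera call.
- arm.sign_off(): hands the job in, once; it reports no verdict.
The state is a dict: "clock": time; "joints": joint angles; "dq": joint speeds; "joint_efforts": joint torques, N m; "position": TCP position; "ee_rot": TCP orientation; "force": force on the tool from outside, world axes, zero at the start; "ft_torque": the same for the moment, N m; "width": opening from 0.0 (shut) to 1.0 (fully open).
Only numpy, scipy, OpenCV 4.12 (cv2) and the standard library are available. Lean on these libraries where they do the work, as an engineer would, in place of code of your own. Each camera call takes 0.05 s, during which the arm holds its last target.

## Working session

There is one attempt and no reset: what is moved stays moved. The work goes in short steps, Python scripts to look and compute and a shell command to move; the robot and the scene stay as the last step left them, time stands still between calls to the robot, and variables do not carry over. Pictures are saved under pics/ and viewed, and the job is handed in when it is done.

```bash
ls; mkdir -p pics; cat > h.py <<'E'
import numpy as np, cv2
from cell import arm
def save(name,fn):
    im=arm.get_image(name); cv2.imwrite('pics/'+fn,cv2.cvtColor(im,cv2.COLOR_RGB2BGR)); return im
def ray(m,u,v):
    f=192/np.tan(np.radians(m['vfov'])/2); T=np.array(m['cam_to_world'])
    d=T[:3,:3]@np.array([(u-m['cx'])/f,(v-m['cy'])/f,1.]); return T[:3,3],d
def onz(name,u,v,z):
    o,d=ray(arm.camera_model(name),u,v); return o+d*(z-o[2])/d[2]
def proj(name,p):
    m=arm.camera_model(name);f=192/np.tan(np.radians(m['vfov'])/2); T=np.array(m['cam_to_world'])
    c=T[:3,:3].T@(np.array(p)-T[:3,3]); return c[0]/c[2]*f+m['cx'],c[1]/c[2]*f+m['cy']
E
python3 - <<'E'
from h import *
save('top','top0.png');save('scene','scene0.png')
s=arm.observe();print({k:np.round(v,3) for k,v in s.items()})
for n in('top','scene'):
    m=arm.camera_model(n);print(n,m['vfov'],np.round(m['cam_to_world'],3).tolist(), {k:v for k,v in m.items() if k not in('vfov','cam_to_world')})
print(arm.camera_model('wrist'))
E
```

```text
pics
{'clock': np.float64(0.1), 'joints': array([ 1.078,  0.435,  0.025,  1.574, -0.012,  1.134, -0.075]), 'dq': array([-0.002, -0.001, -0.001, -0.003,  0.002,  0.   , -0.   ]), 'joint_efforts': array([ 3.0000e-03, -6.6913e+01,  9.8800e-01, -3.1515e+01, -6.1000e-02,
        3.7000e-02,  0.0000e+00]), 'position': array([ 0.237, -0.578,  0.243]), 'ee_rot': array([-3.081e+00, -6.080e-01,  1.000e-03]), 'force': array([ 0.007, -0.123,  0.711]), 'ft_torque': array([-0.001,  0.011, -0.001]), 'width': np.float64(0.999)}
top 55.82204453559235 [[0.002, -0.992, 0.125, 0.426], [-1.0, 0.002, 0.028, 0.007], [-0.028, -0.125, -0.992, 0.903], [0.0, 0.0, 0.0, 1.0]] {'cx': 254.80640896435236, 'cy': 190.98336278173923}
scene 52.21177419970063 [[-0.5, 0.617, -0.608, 1.058], [0.866, 0.364, -0.342, 0.337], [0.011, -0.698, -0.716, 0.703], [0.0, 0.0, 0.0, 1.0]] {'cx': 252.2344714180514, 'cy': 197.87583920527908}
{'vfov': 61.77558404855296, 'cx': 248.97156920364782, 'cy': 190.60124546367143, 'T_tool_cam': array([[ 2.70318551e-04, -9.60817721e-01, -2.77180869e-01,
         7.48655664e-02],
       [ 9.99999633e-01,  4.85102862e-04, -7.06314886e-04,
        -9.92226784e-04],
       [ 8.13101092e-04, -2.77180576e-01,  9.60817499e-01,
        -1.40799305e-01],
       [ 0.00000000e+00,  0.00000000e+00,  0.00000000e+00,
         1.00000000e+00]])}
```

```bash
ls -la; python3 -m creep --help 2>&1 | head -20
```

```text
total 16
drwxr-xr-x  3 agent agent 4096 Dec  7 13:55 .
drwxr-xr-x 23 root  root  4096 Dec  7 13:54 ..
-rw-r--r--  1 agent agent  617 Dec  7 13:55 h.py
drwxr-xr-x  2 agent agent 4096 Dec  7 13:55 pics
invalid input: not JSON, or not a number
```

View pics/top0.png

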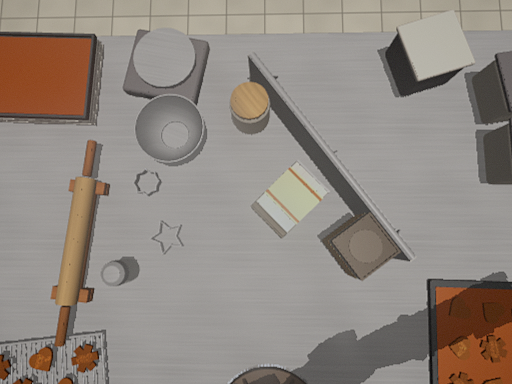

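View pics/scene0.png

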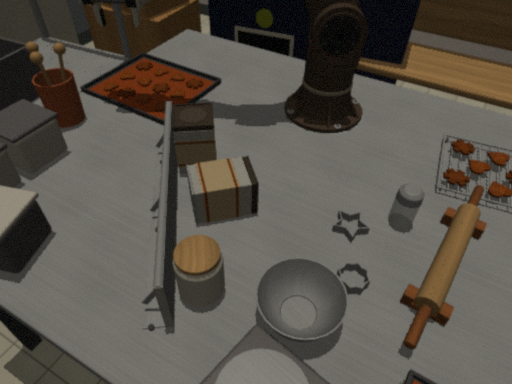

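```bash
wc -c h.py; tail -5 h.py
```

```text
617 h.py
def onz(name,u,v,z):
    o,d=ray(arm.camera_model(name),u,v); return o+d*(z-o[2])/d[2]
def proj(name,p):
    m=arm.camera_model(name);f=192/np.tan(np.radians(m['vfov'])/2); T=np.array(m['cam_to_world'])
    c=T[:3,:3].T@(np.array(p)-T[:3,3]); return c[0]/c[2]*f+m['cx'],c[1]/c[2]*f+m['cy']
```

```bash
python3 - <<'E'
import cv2
im=cv2.imread('pics/top0.png');cv2.imwrite('pics/top0c.png',cv2.resize(im[40:290,220:430],None,fx=2.4*1.0,fy=2.4,interpolation=cv2.INTER_CUBIC))
im=cv2.imread('pics/scene0.png');cv2.imwrite('pics/scene0c.png',cv2.resize(im[90:340,130:360],None,fx=2.4,fy=2.4,interpolation=cv2.INTER_CUBIC))
E
```

```text
(no output)
```

View pics/top0c.png

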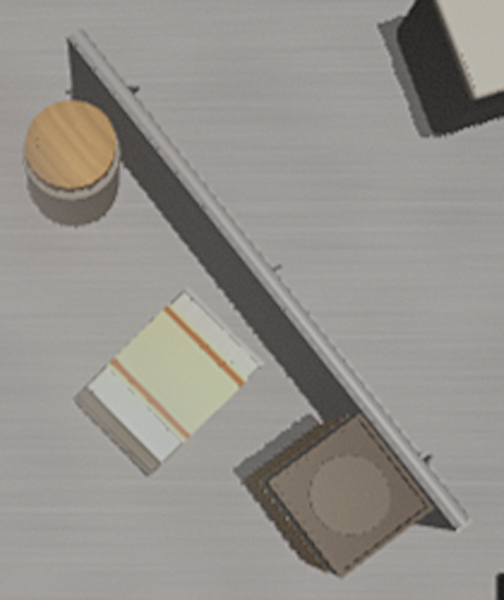

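View pics/scene0c.png

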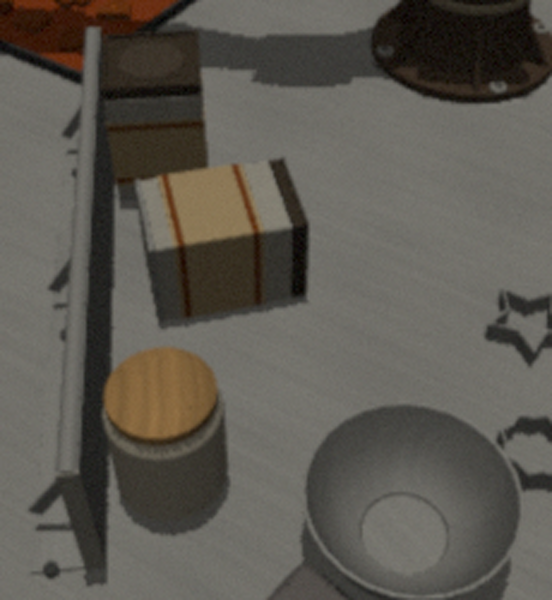

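```bash
cat > g.py <<'E'
from h import *
im=cv2.imread('pics/top0.png');g=cv2.cvtColor(im,cv2.COLOR_BGR2GRAY).astype(int)
T=[];B=[]
for v in range(110,196,3):
    # find dark run along row between approx
    ua=250+(v-55)*162/203
    row=g[v]; 
    seg=[u for u in range(int(ua)-30,int(ua)+15) if row[u]<85]
    if v%15==0: print(v,[int(x) for x in row[int(ua)-30:int(ua)+20]])
    # longest contiguous
    runs=[];s=None
    for u in seg:
        if s is None or u!=p+1: 
            if s is not None: runs.append((s,p))
            s=u
        p=u
    runs.append((s,p)); r=max(runs,key=lambda r:r[1]-r[0])
    B.append((r[0]-.5,v));T.append((r[1]+.5,v))
for nm,P,z in(('top',T,.14),('bot',B,0)):
    W=np.array([onz('top',u,v,z)[:2] for u,v in P])
    l=cv2.fitLine(W.astype(np.float32),cv2.DIST_HUBER,0,1e-4,1e-4).ravel()
    d=l[:2]; d=d*np.sign(d[1]); n=np.array([d[1],-d[0]]); res=(W-l[2:])@n
    print(nm,'dir',d,'ang n',np.arctan2(n[1],n[0]),'off',l[2:]@n,'rms',res.std())
E
python3 g.py
```

```text
top dir [0.8024203  0.59675926] ang n -0.93134004 off 0.4565082 rms 0.00047819352507109215
bot dir [0.8020796 0.5972171] ang n -0.9307693 off 0.45957738 rms 0.0006308166463622207
```

```bash
cat >> h.py <<'E'
N=np.array([0.597,-0.802]);N/=np.hypot(*N);D=np.array([-N[1],N[0]]);OFF=0.458
def G(p): p=np.asarray(p)[:2]; return np.round([p@N-OFF,p@D],4)
E
python3 - <<'E'
from h import *
def c(x,y): return 220+(x+.5)/2.4-.5,40+(y+.5)/2.4-.5
for nm,p,z in [('tinFL',(188,291),.1),('tinFR',(262,365),.1),('tinLL_out',(76,399),.1),('tinLR_out',(150,475),.1),('LLmid',(90,385),.1),('LRmid',(161,461),.1),('t2a',(357,415),.15),('t2b',(433,508),.15),('t2c',(342,577),.15),('t2d',(268,487),.15),('t2dbase',(245,480),0),
  ('jarL',(26,140),.125),('jarR',(117,150),.125),('jart',(72,99),.125),('jarb',(72,191),.125),('gTopL',(68,40),.14),('gTopR',(455,530),.14)]:
    w=onz('top',*c(*p),z); print(nm,np.round(w,4),G(w))
E
```

```text
tinFL [ 0.5952 -0.0672  0.1   ] [-0.0487  0.4373]
tinFR [ 0.5252 -0.1346  0.1   ] [-0.0365  0.3409]
tinLL_out [0.4938 0.0375 0.1   ] [-0.1933  0.4185]
tinLR_out [ 0.424  -0.0303  0.1   ] [-0.1805  0.322 ]
LLmid [0.5068 0.0246 0.1   ] [-0.1751  0.4212]
LRmid [ 0.4368 -0.0405  0.1   ] [-0.1647  0.3262]
t2a [ 0.4756 -0.2059  0.15  ] [-0.0089  0.2586]
t2b [ 0.3969 -0.2667  0.15  ] [-0.0071  0.1592]
t2c [ 0.3395 -0.1883  0.15  ] [-0.1042  0.1599]
t2d [ 0.4142 -0.1283  0.15  ] [-0.1077  0.2556]
t2dbase [ 0.4189 -0.1321  0.    ] [-0.1019  0.2571]
jarL [0.7342 0.084  0.125 ] [-0.087   0.6391]
jarR [ 0.7237 -0.0009  0.125 ] [-0.0252  0.58  ]
jart [0.7738 0.0412 0.125 ] [-0.029   0.6453]
jarb [0.6846 0.0409 0.125 ] [-0.082   0.5736]
gTopL [0.8246 0.0444 0.14  ] [-0.0013  0.6879]
gTopR [ 0.378 -0.288  0.14 ] [-0.0012  0.1313]
```

```bash
cat > st.py <<'E'
from h import *
from scipy.spatial.transform import Rotation as R
s=arm.observe(); M=R.from_rotvec(s['ee_rot']).as_matrix(); p=s['position']
f=s['force']; Z=M[:,2]; Y=M[:,1]
tip=p+.017*Z; pitch=np.degrees(np.arcsin(-Z[2]))
print('t %.2f'%s['clock'],'q',np.round(s['joints'],2),'pos',np.round(p,4),'G',G(p),'tipG',G(tip),'tipz %.4f'%tip[2],'pitch %.1f'%pitch,'zhead %.1f'%np.degrees(np.arctan2(Z[1],Z[0])),'yhead %.1f'%np.degrees(np.arctan2(Y[1],Y[0])),'yz %.3f'%Y[2])
print('F n %.1f d %.1f z %.1f'%(f[:2]@N,f[:2]@D,f[2]),'w %.3f'%s['width'])
E
python3 -m creep '[[[0,4,3,0,0,-8,0.2],[1,8,6,0,0,-16,-0.2],[3,12,6,0,0,-24,-0.2],[5,16,6,0,0,-32,-0.2],[7,20,6,0,0,-40,-0.2]]]'; python3 st.py
```

```text
clock: 0.6
position: [0.307, -0.3782, 0.3038]
ee_rot: [3.105, -0.481, 0.0]
force: [0.4, 0.2, 0.6]
width: 0.618
t 0.60 q [ 0.74  0.16  0.05  1.81 -0.01  1.17 -1.09] pos [ 0.307  -0.3782  0.3038] G [0.0287 0.0205] tipG [0.0287 0.0205] tipz 0.2868 pitch 90.0 zhead -9.4 yhead -107.6 yz -0.000
F n 0.1 d 0.4 z 0.6 w 0.618
```

```bash

python3 -m creep '[[[0,2,0,0,0,8.5,-0.2],[0,4,0,0,0,17,-0.2],[0,6,0,0,0,25.5,-0.2],[1,8,0,0,0,34,-0.2],[2,10,0,0,0,42.5,-0.2]]]' 
python3 -m creep '[[[1,3,0,0,0,8.5,-0.2],[2,6,0,0,0,17,-0.2],[3,9,0,0,0,25.5,-0.2],[4,12,0,0,0,34,-0.2],[5,15,0,0,0,42.5,-0.2]]]' 
python3 -m creep '[[[1,3,0,0,0,8.5,-0.2],[2,6,0,0,0,17,-0.2],[3,9,0,0,0,25.5,-0.2],[4,12,0,0,0,34,-0.2],[5,15,0,0,0,42.5,-0.2]]]'; python3 st.py
```

```text
clock: 1.1
position: [0.3265, -0.2792, 0.3036]
ee_rot: [-3.064, -0.694, 0.0]
force: [0.0, -0.7, -0.2]
width: 0.399
clock: 1.6
position: [0.3766, -0.1288, 0.3036]
ee_rot: [-2.604, -1.758, 0.0]
force: [0.3, -0.5, -0.8]
width: 0.401
clock: 2.1
position: [0.4266, 0.0211, 0.3036]
ee_rot: [-1.789, -2.582, 0.0]
force: [0.1, -0.3, 0.1]
width: 0.401
t 2.10 q [ 0.29  0.1  -0.5   1.89  0.05  1.16  0.13] pos [0.4266 0.0211 0.3036] G [-0.2202  0.3548] tipG [-0.2202  0.3548] tipz 0.2866 pitch 90.0 zhead -149.3 yhead 20.6 yz -0.000
F n 0.3 d -0.1 z 0.1 w 0.401
```

```bash

python3 -m creep '[[[0,2,0,0,0,8,-0.2],[-1,4,0,0,0,16,-0.2]]]' 
python3 -m creep '[[[0,0,0,-6.4,-4.8,0,-0.2],[0,0,0,-12.8,-9.6,0,-0.2],[0,0,0,-19.2,-14.3,0,-0.2],[0,0,0,-25.6,-19.1,0,-0.2],[0,0,0,-32.1,-23.9,0,-0.2]]]' ; python3 st.py
```

```text
clock: 2.3
position: [0.4171, 0.0611, 0.3034]
ee_rot: [-1.412, -2.806, -0.001]
force: [0.1, -0.0, -0.2]
width: 0.399
clock: 2.8
position: [0.4171, 0.0605, 0.3051]
ee_rot: [1.122, 2.21, -0.4]
force: [-0.3, 0.2, -1.7]
width: 0.4
t 2.80 q [-0.12  0.11 -0.78  2.12  0.8   1.28 -0.65] pos [0.4171 0.0605 0.3051] G [-0.2575  0.3707] tipG [-0.2465  0.3708] tipz 0.2921 pitch 49.6 zhead -52.9 yhead 36.4 yz 0.010
F n -0.3 d -0.1 z -1.7 w 0.400
```

```bash

python3 -m creep '[[[0,0,-4,0,0,0,-0.2],[0,0,-8,0,0,0,-0.2],[0,0,-12,0,0,0,-0.2],[0,0,-16,0,0,0,-0.2]]]' ; python3 st.py
python3 -m creep '[[[0,0,-2.5,0,0,0,-0.2],[0,0,-5,0,0,0,-0.2],[0,0,-5.5,0,0,0,-0.2]]]' ; python3 st.py; python3 -c "
from h import *
save('top','top1.png');save('scene','scene1.png')"
```

```text
clock: 3.2
position: [0.4164, 0.06, 0.1423]
ee_rot: [1.125, 2.218, -0.402]
force: [1.0, -0.4, -0.8]
width: 0.401
t 3.20 q [-0.26  0.43 -0.73  2.32  1.07  1.15 -1.15] pos [0.4164 0.06   0.1423] G [-0.2575  0.3699] tipG [-0.2465  0.3699] tipz 0.1293 pitch 50.0 zhead -53.3 yhead 36.3 yz 0.006
F n 0.9 d 0.6 z -0.8 w 0.401
clock: 3.5
position: [0.4157, 0.0595, 0.0866]
ee_rot: [1.123, 2.22, -0.407]
force: [-0.7, 0.3, -0.2]
width: 0.401
t 3.50 q [-0.32  0.56 -0.69  2.36  1.19  1.13 -1.33] pos [0.4157 0.0595 0.0866] G [-0.2575  0.369 ] tipG [-0.2466  0.3689] tipz 0.0735 pitch 50.0 zhead -53.6 yhead 36.3 yz 0.001
F n -0.7 d -0.4 z -0.2 w 0.401
```

View pics/top1.png

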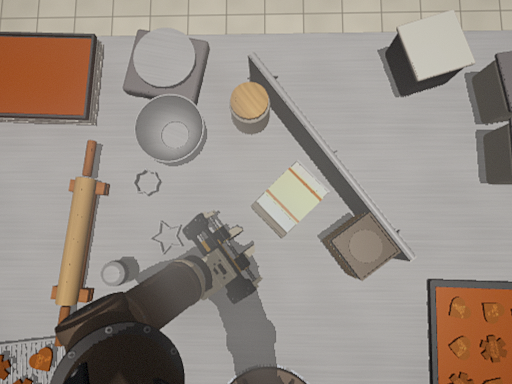

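View pics/scene1.png

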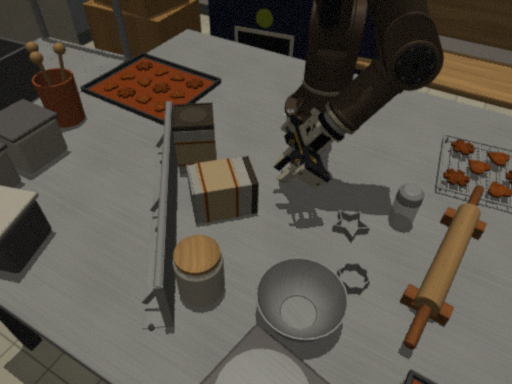

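```bash

python3 -m creep '[[[0.6,-0.8,0,0,0,0,-0.2],[1.2,-1.6,0,0,0,0,-0.2],[1.8,-2.4,0,0,0,0,-0.2],[2.4,-3.2,0,0,0,0,-0.2]]]' ; python3 st.py
python3 -m creep '[[[0.3,-0.4,0,0,0,0,-0.2],[0.6,-0.8,0,0,0,0,-0.2],[0.9,-1.2,0,0,0,0,-0.2],[1.2,-1.6,0,0,0,0,-0.2]]]' ; python3 st.py
```

```text
clock: 4.0
position: [0.4415, 0.0267, 0.0895]
ee_rot: [1.126, 2.216, -0.403]
force: [0.1, 0.8, 0.6]
width: 0.401
t 4.00 q [-0.23  0.55 -0.65  2.36  1.26  1.09 -1.27] pos [0.4415 0.0267 0.0895] G [-0.2158  0.3701] tipG [-0.2049  0.3701] tipz 0.0765 pitch 49.9 zhead -53.3 yhead 36.3 yz 0.006
F n -0.6 d 0.5 z 0.6 w 0.401
clock: 4.4
position: [0.4529, 0.0122, 0.0887]
ee_rot: [1.124, 2.218, -0.402]
force: [-0.5, 2.3, -0.1]
width: 0.403
t 4.40 q [-0.19  0.54 -0.64  2.36  1.29  1.07 -1.24] pos [0.4529 0.0122 0.0887] G [-0.1974  0.3705] tipG [-0.1864  0.3706] tipz 0.0757 pitch 50.0 zhead -53.3 yhead 36.4 yz 0.005
F n -2.2 d 1.0 z -0.1 w 0.403
```

```bash

python3 -m creep '[[[0.3,-0.4,0,0,0,0,-0.2],[0.6,-0.8,0,0,0,0,-0.2],[0.9,-1.2,0,0,0,0,-0.2],[1.2,-1.6,0,0,0,0,-0.2]]]' ; python3 st.py
python3 -m creep '[[[0.1,-0.15,0,0,0,0,-0.2],[0.2,-0.3,0,0,0,0,-0.2],[0.3,-0.4,0,0,0,0,-0.2],[0.4,-0.5,0,0,0,0,-0.2]]]' ; python3 st.py;python3 -c "
from h import *
save('top','top2.png');save('scene','scene2.png')
im=cv2.imread('pics/top2.png');cv2.imwrite('pics/top2c.png',cv2.resize(im[120:290,190:430],None,fx=3,fy=3,interpolation=cv2.INTER_CUBIC))"
```

```text
clock: 4.8
position: [0.4649, -0.0043, 0.0887]
ee_rot: [1.124, 2.218, -0.403]
force: [-1.5, 1.3, 0.8]
width: 0.396
t 4.80 q [-0.15  0.54 -0.62  2.35  1.32  1.05 -1.21] pos [ 0.4649 -0.0043  0.0887] G [-0.177   0.3703] tipG [-0.166   0.3703] tipz 0.0757 pitch 50.0 zhead -53.3 yhead 36.3 yz 0.005
F n -1.9 d -0.4 z 0.8 w 0.396
clock: 5.2
position: [0.4686, -0.009, 0.0887]
ee_rot: [1.125, 2.218, -0.403]
force: [-1.1, 1.2, 1.4]
width: 0.4
t 5.20 q [-0.14  0.54 -0.61  2.35  1.33  1.04 -1.2 ] pos [ 0.4686 -0.009   0.0887] G [-0.1709  0.3705] tipG [-0.16    0.3705] tipz 0.0757 pitch 50.0 zhead -53.3 yhead 36.3 yz 0.005
F n -1.6 d -0.1 z 1.4 w 0.400
```

View pics/top2c.png

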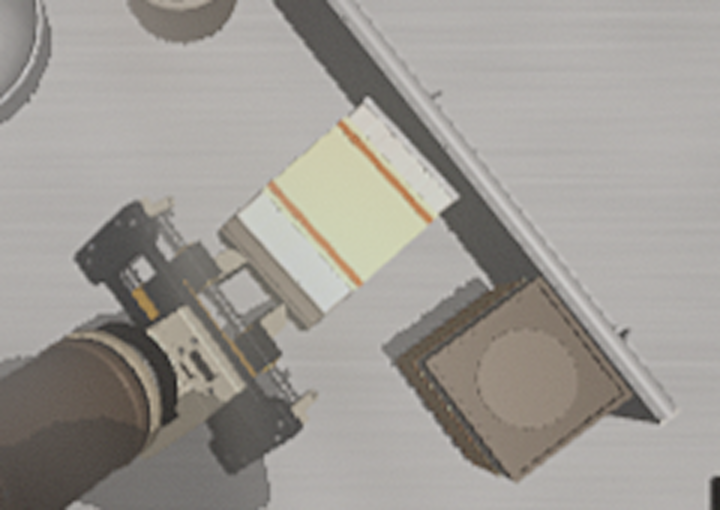

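```bash

python3 -m creep '[[[0.1,-0.15,0,0,0,0,-0.2],[0.2,-0.25,0,0,0,0,-0.2],[0.25,-0.35,0,0,0,0,-0.2]]]' ; python3 st.py
python3 -m creep '[[[0.06,-0.08,0,0,0,0,-0.2],[0.12,-0.16,0,0,0,0,-0.2]]]' ; python3 st.py
python3 - <<'E'
from h import *
for p in[(370,98),(458,195)]:
    print(G(onz('top',190+(p[0]+.5)/3-.5,120+(p[1]+.5)/3-.5,.1)))
E
```

```text
clock: 5.6
position: [0.4715, -0.0109, 0.0886]
ee_rot: [1.123, 2.22, -0.399]
force: [-4.7, 8.9, 4.0]
width: 0.396
t 5.60 q [-0.13  0.54 -0.61  2.35  1.34  1.04 -1.2 ] pos [ 0.4715 -0.0109  0.0886] G [-0.1678  0.3717] tipG [-0.1569  0.3718] tipz 0.0756 pitch 50.1 zhead -53.1 yhead 36.5 yz 0.007
F n -10.0 d 1.5 z 4.0 w 0.396
clock: 5.8
position: [0.473, -0.011, 0.0886]
ee_rot: [1.121, 2.221, -0.396]
force: [-5.4, 13.2, 5.5]
width: 0.403
t 5.80 q [-0.13  0.54 -0.61  2.35  1.34  1.03 -1.2 ] pos [ 0.473  -0.011   0.0886] G [-0.1667  0.3728] tipG [-0.1558  0.3729] tipz 0.0755 pitch 50.2 zhead -52.9 yhead 36.6 yz 0.008
F n -13.9 d 3.5 z 5.5 w 0.403
[-0.0098  0.4328]
[-0.0028  0.3357]
```

```bash
python3 -c "
from h import *
save('top','top3.png')
im=cv2.imread('pics/top3.png');cv2.imwrite('pics/top3c.png',cv2.resize(im[120:290,190:430],None,fx=3,fy=3,interpolation=cv2.INTER_CUBIC))"; python3 st.py
```

```text
t 5.85 q [-0.13  0.54 -0.61  2.35  1.34  1.03 -1.2 ] pos [ 0.4731 -0.0109  0.0886] G [-0.1667  0.373 ] tipG [-0.1558  0.3731] tipz 0.0755 pitch 50.2 zhead -52.8 yhead 36.6 yz 0.008
F n -10.8 d 3.0 z 3.5 w 0.400
```

View pics/top3c.png

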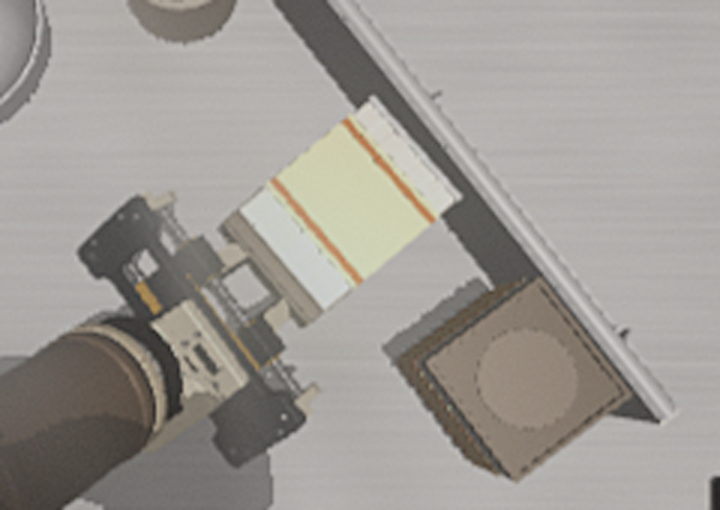

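```bash
python3 - <<'E'
from h import *
q=[(373,97),(463,195),(346,120),(433,220),(274,182),(360,284)]
P=[G(onz('top',190+(p[0]+.5)/3-.5,120+(p[1]+.5)/3-.5,.1)) for p in q]
print(P)
for i in(0,2,4): d=P[i]-P[i+1]; print(np.arctan2(-d[0],d[1]),np.hypot(*d))
E
```

```text
[array([-0.0075,  0.4321]), array([2.000e-04, 3.335e-01]), array([-0.0344,  0.4303]), array([-0.0291,  0.332 ]), array([-0.1059,  0.4251]), array([-0.1011,  0.3267])]
0.07793513231160441 0.09890020222426238
0.05386442770089399 0.09844277525547519
0.04874185130993158 0.09851700360851419
```

```bash

python3 -m creep '[[[0.16,0.12,0,0,0,0,-0.2],[0.32,0.24,0,0,0,0,-0.2],[0.48,0.36,0,0,0,0,-0.2],[0.64,0.48,0,0,0,0,-0.2]]]' ; python3 st.py
python3 -c "
from h import *
save('top','top4.png')
im=cv2.imread('pics/top4.png');cv2.imwrite('pics/top4c.png',cv2.resize(im[120:290,190:430],None,fx=3,fy=3,interpolation=cv2.INTER_CUBIC))"
```

```text
clock: 6.25
position: [0.4787, -0.0093, 0.0887]
ee_rot: [1.125, 2.218, -0.403]
force: [-1.6, 2.8, 0.4]
width: 0.397
t 6.25 q [-0.13  0.55 -0.6   2.33  1.34  1.04 -1.18] pos [ 0.4787 -0.0093  0.0887] G [-0.1647  0.3784] tipG [-0.1537  0.3784] tipz 0.0757 pitch 50.0 zhead -53.3 yhead 36.3 yz 0.005
F n -3.2 d 0.4 z 0.4 w 0.397
```

View pics/top4c.png

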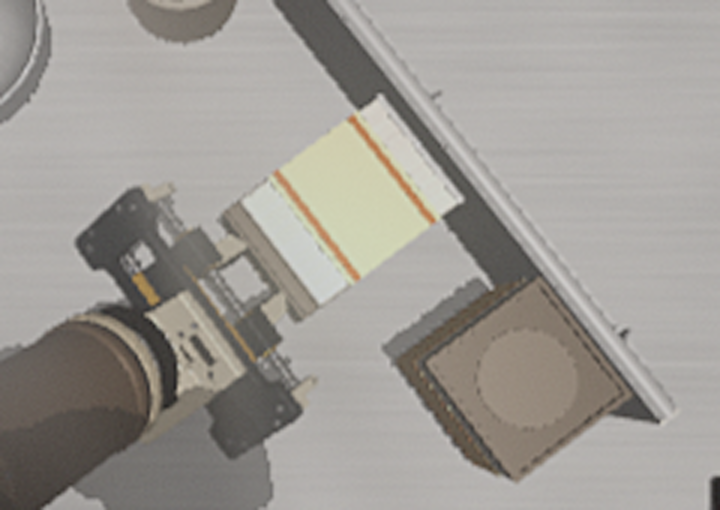

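```bash
cat > yaw.py <<'E'
from h import *
import sys
# stripe detection by colour; arg file, z
im=cv2.imread('pics/'+sys.argv[1]);z=float(sys.argv[2]);h=cv2.cvtColor(im,cv2.COLOR_BGR2HSV)
m=cv2.inRange(h,(5,110,90),(18,255,255));m[:, :250]=0;m[:150]=0;m[250:]=0;m[:,370:]=0
n,lab,st,c=cv2.connectedComponentsWithStats(m)
for i in range(1,n):
    if st[i,4]>25:
        v,u=np.where(lab==i);W=np.array([onz('top',a,b,z)[:2] for a,b in zip(u,v)])
        l=cv2.fitLine(W.astype(np.float32),cv2.DIST_HUBER,0,1e-4,1e-4).ravel();d=l[:2];d=d*np.sign(d@D)
        print(st[i],'yaw',np.arctan2(-d@N,d@D),'ctr',G(l[2:]))
E
for k in 0 3 4; do echo $k; python3 yaw.py top$k.png .1; done
```

```text
0
[289 168  32  33  84] yaw 0.13626312709043523 ctr [-0.0685  0.3879]
3
[305 160  30  34  80] yaw 0.053778934903017786 ctr [-0.0325  0.3805]
[286 186  24  28  43] yaw 0.053410702633937567 ctr [-0.1021  0.3663]
4
[307 159  28  35  80] yaw -0.0012471389373886674 ctr [-0.0299  0.3905]
[282 177  28  36  55] yaw -0.003591194298301655 ctr [-0.1002  0.388 ]
```

```bash

python3 -m creep '[[[-0.5,0.65,0,0,0,0,-0.2],[-0.1,0.95,-0.6,0,0,0,-0.2],[0.35,1.27,-1.2,0,0,0,-0.2],[0.6,0.93,-1.2,0,0,0,-0.2],[0.84,0.62,-1.2,0,0,0,-0.2]]]' ; python3 st.py
cat > traj.py <<'E'
import numpy as np,sys
s=float(sys.argv[1]);dl=float(sys.argv[2]);ths=[float(x) for x in sys.argv[3:]]
pr=None
for th in ths:
    t=np.radians(th);ph=np.radians(50+th*40/90)
    a=np.array([-np.cos(t),np.sin(t)]);f=np.array([np.sin(t),np.cos(t)])
    E=np.array([-.1*np.sin(t),0])+.147*a+s*f-dl*a
    T=np.array([np.cos(ph),-np.sin(ph)]);mx=np.array([np.sin(ph),np.cos(ph)])
    c=E-.017*T-.0095*mx
    if pr is None: pr=c;p0=ph
    d=(c-pr)*100;w=-np.degrees(ph-p0)  # pitch down more: about +D
    D=np.array([.802,.597])
    print(th,'TCP n,z',np.round(c,4),'phi %.1f'%np.degrees(ph),'row %.2f %.2f %.2f  rot %.2f %.2f'%(d[0]*.597,d[0]*-.802,d[1],*( -w*D)))
E
python3 traj.py .07 .002 0 2 4 6 8 10 12
```

```text
clock: 6.8
position: [0.4873, -0.0034, 0.0763]
ee_rot: [1.124, 2.218, -0.404]
force: [-3.6, 6.4, -0.3]
width: 0.401
t 6.80 q [-0.15  0.58 -0.59  2.31  1.36  1.05 -1.2 ] pos [ 0.4873 -0.0034  0.0763] G [-0.1643  0.3888] tipG [-0.1534  0.3888] tipz 0.0632 pitch 50.0 zhead -53.4 yhead 36.3 yz 0.004
F n -7.2 d 0.9 z -0.3 w 0.401
0.0 TCP n,z [-0.1632  0.0769] phi 50.0 row 0.00 -0.00 0.00  rot 0.00 0.00
2.0 TCP n,z [-0.1641  0.0822] phi 50.9 row -0.05 0.07 0.53  rot 0.71 0.53
4.0 TCP n,z [-0.1647  0.0874] phi 51.8 row -0.09 0.12 1.05  rot 1.43 1.06
6.0 TCP n,z [-0.1652  0.0925] phi 52.7 row -0.12 0.16 1.56  rot 2.14 1.59
8.0 TCP n,z [-0.1655  0.0975] phi 53.6 row -0.14 0.18 2.06  rot 2.85 2.12
10.0 TCP n,z [-0.1656  0.1024] phi 54.4 row -0.14 0.19 2.55  rot 3.56 2.65
12.0 TCP n,z [-0.1656  0.1072] phi 55.3 row -0.14 0.19 3.03  rot 4.28 3.18
```

```bash

python3 -m creep '[[[0.06,-0.08,0,0,0,0,-0.2],[0.04,-0.05,0.27,0.36,0.27,0,-0.2],[0.01,-0.01,0.53,0.71,0.53,0,-0.2],[-0.01,0.02,0.8,1.1,0.8,0,-0.2],[-0.03,0.04,1.05,1.43,1.06,0,-0.2]]]' ; python3 st.py; python3 -c "
from h import *
save('scene','scene5.png')
im=cv2.imread('pics/scene5.png');cv2.imwrite('pics/scene5c.png',cv2.resize(im[90:270,130:360],None,fx=3,fy=3,interpolation=cv2.INTER_CUBIC))"
```

```text
clock: 7.3
position: [0.4865, -0.0023, 0.0873]
ee_rot: [1.138, 2.246, -0.387]
force: [-3.8, 4.5, -2.8]
width: 0.399
t 7.30 q [-0.11  0.54 -0.61  2.3   1.31  1.02 -1.13] pos [ 0.4865 -0.0023  0.0873] G [-0.1656  0.3889] tipG [-0.1551  0.3889] tipz 0.0739 pitch 51.9 zhead -53.3 yhead 36.3 yz 0.005
F n -5.9 d -0.4 z -2.8 w 0.399
```

View pics/scene5c.png

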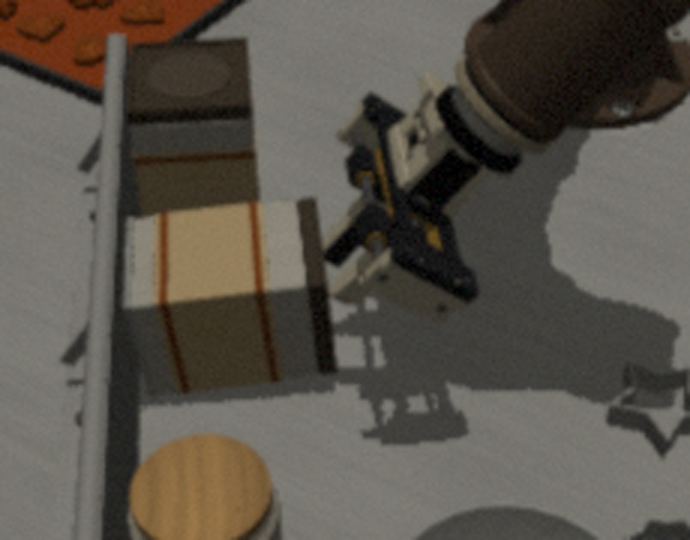

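```bash

python3 -m creep '[[[0,0,0.51,0.71,0.53,0,-0.2],[-0.02,0.02,1.01,1.42,1.06,0,-0.2],[-0.02,0.03,1.5,2.13,1.59,0,-0.2],[-0.02,0.03,1.98,2.85,2.12,0,-0.2]]]' ; python3 st.py; python3 traj.py .07 .002 12 14 16 18 20 22 ; python3 traj.py .07 .002 22 24 26 28 30 32
```

```text
clock: 7.75
position: [0.4862, -0.0018, 0.1072]
ee_rot: [1.165, 2.3, -0.356]
force: [-3.9, 5.1, -3.1]
width: 0.4
t 7.75 q [-0.04  0.47 -0.64  2.27  1.22  0.96 -0.98] pos [ 0.4862 -0.0018  0.1072] G [-0.1663  0.3889] tipG [-0.1566  0.3889] tipz 0.0932 pitch 55.4 zhead -53.2 yhead 36.3 yz 0.005
F n -6.4 d -0.1 z -3.1 w 0.400
12.0 TCP n,z [-0.1656  0.1072] phi 55.3 row 0.00 -0.00 0.00  rot 0.00 0.00
14.0 TCP n,z [-0.1653  0.1118] phi 56.2 row 0.02 -0.02 0.47  rot 0.71 0.53
16.0 TCP n,z [-0.1649  0.1164] phi 57.1 row 0.04 -0.06 0.92  rot 1.43 1.06
18.0 TCP n,z [-0.1642  0.1208] phi 58.0 row 0.08 -0.11 1.36  rot 2.14 1.59
20.0 TCP n,z [-0.1634  0.125 ] phi 58.9 row 0.13 -0.17 1.78  rot 2.85 2.12
22.0 TCP n,z [-0.1624  0.1291] phi 59.8 row 0.19 -0.25 2.19  rot 3.56 2.65
22.0 TCP n,z [-0.1624  0.1291] phi 59.8 row 0.00 -0.00 0.00  rot 0.00 0.00
24.0 TCP n,z [-0.1613  0.1331] phi 60.7 row 0.07 -0.09 0.40  rot 0.71 0.53
26.0 TCP n,z [-0.1599  0.1369] phi 61.6 row 0.15 -0.20 0.78  rot 1.43 1.06
28.0 TCP n,z [-0.1584  0.1406] phi 62.4 row 0.24 -0.32 1.14  rot 2.14 1.59
30.0 TCP n,z [-0.1567  0.144 ] phi 63.3 row 0.34 -0.46 1.49  rot 2.85 2.12
32.0 TCP n,z [-0.1548  0.1474] phi 64.2 row 0.46 -0.61 1.83  rot 3.56 2.65
```

Tracks the plan well; continue.

```bash

python3 -m creep '[[[0.02,-0.02,0.47,0.71,0.53,0,-0.2],[0.04,-0.06,0.92,1.43,1.06,0,-0.2],[0.08,-0.11,1.36,2.14,1.59,0,-0.2],[0.13,-0.17,1.78,2.85,2.12,0,-0.2],[0.19,-0.25,2.19,3.56,2.65,0,-0.2]]]' ; python3 st.py; python3 -c "
from h import *
save('scene','scene6.png')
im=cv2.imread('pics/scene6.png');cv2.imwrite('pics/scene6c.png',cv2.resize(im[60:270,130:360],None,fx=2.6,fy=2.6,interpolation=cv2.INTER_CUBIC))"
```

```text
clock: 8.25
position: [0.4877, -0.0037, 0.129]
ee_rot: [1.199, 2.367, -0.316]
force: [-7.5, 8.9, -0.8]
width: 0.399
t 8.25 q [ 0.06  0.41 -0.67  2.23  1.09  0.91 -0.77] pos [ 0.4877 -0.0037  0.129 ] G [-0.1639  0.389 ] tipG [-0.1554  0.389 ] tipz 0.1143 pitch 59.9 zhead -53.2 yhead 36.4 yz 0.005
F n -11.6 d -0.7 z -0.8 w 0.399
```

View pics/scene6c.png

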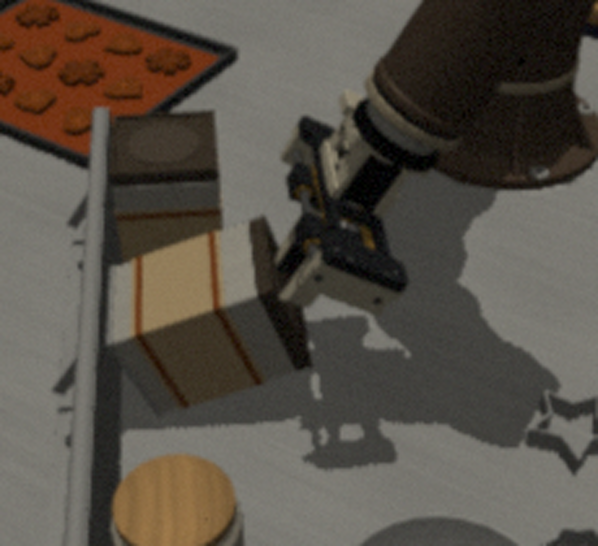

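```bash

python3 -m creep '[[[0.04,-0.05,0.40,0.71,0.53,0,-0.2],[0.12,-0.16,0.80,1.43,1.06,0,-0.2],[0.21,-0.28,1.16,2.14,1.59,0,-0.2],[0.3,-0.41,1.51,2.85,2.12,0,-0.2],[0.42,-0.56,1.86,3.56,2.65,0,-0.2]]]' ; python3 st.py; python3 traj.py .07 .002 32 34 36 38 40 42 ; python3 traj.py .07 .002 42 44 46 48 50 52; python3 traj.py .07 .002 52 54 56 58 60 62
```

```text
clock: 8.8
position: [0.4921, -0.0108, 0.1479]
ee_rot: [1.233, 2.431, -0.278]
force: [-4.0, 4.3, -1.7]
width: 0.396
t 8.80 q [ 0.17  0.37 -0.7   2.17  0.95  0.87 -0.57] pos [ 0.4921 -0.0108  0.1479] G [-0.1555  0.3883] tipG [-0.1481  0.3883] tipz 0.1326 pitch 64.2 zhead -53.4 yhead 36.2 yz 0.003
F n -5.8 d -0.6 z -1.7 w 0.396
32.0 TCP n,z [-0.1548  0.1474] phi 64.2 row 0.00 -0.00 0.00  rot 0.00 0.00
34.0 TCP n,z [-0.1528  0.1505] phi 65.1 row 0.12 -0.16 0.32  rot 0.71 0.53
36.0 TCP n,z [-0.1505  0.1535] phi 66.0 row 0.26 -0.34 0.61  rot 1.43 1.06
38.0 TCP n,z [-0.1481  0.1563] phi 66.9 row 0.40 -0.53 0.90  rot 2.14 1.59
40.0 TCP n,z [-0.1456  0.159 ] phi 67.8 row 0.55 -0.74 1.16  rot 2.85 2.12
42.0 TCP n,z [-0.1429  0.1614] phi 68.7 row 0.71 -0.96 1.40  rot 3.56 2.65
42.0 TCP n,z [-0.1429  0.1614] phi 68.7 row 0.00 -0.00 0.00  rot 0.00 0.00
44.0 TCP n,z [-0.14    0.1637] phi 69.6 row 0.17 -0.23 0.23  rot 0.71 0.53
46.0 TCP n,z [-0.1369  0.1658] phi 70.4 row 0.35 -0.47 0.43  rot 1.43 1.06
48.0 TCP n,z [-0.1338  0.1677] phi 71.3 row 0.54 -0.73 0.62  rot 2.14 1.59
50.0 TCP n,z [-0.1304  0.1694] phi 72.2 row 0.74 -1.00 0.79  rot 2.85 2.12
52.0 TCP n,z [-0.1269  0.1709] phi 73.1 row 0.95 -1.28 0.94  rot 3.56 2.65
52.0 TCP n,z [-0.1269  0.1709] phi 73.1 row 0.00 -0.00 0.00  rot 0.00 0.00
54.0 TCP n,z [-0.1233  0.1722] phi 74.0 row 0.22 -0.29 0.13  rot 0.71 0.53
56.0 TCP n,z [-0.1196  0.1733] phi 74.9 row 0.44 -0.59 0.24  rot 1.43 1.06
58.0 TCP n,z [-0.1157  0.1742] phi 75.8 row 0.67 -0.90 0.33  rot 2.14 1.59
60.0 TCP n,z [-0.1116  0.1749] phi 76.7 row 0.91 -1.23 0.41  rot 2.85 2.12
62.0 TCP n,z [-0.1075  0.1754] phi 77.6 row 1.16 -1.56 0.46  rot 3.56 2.65
```

```bash

python3 -m creep '[[[0.05,-0.07,-0.05,0,0,0,-0.2],[0.11,-0.15,0.1,0.36,0.27,0,-0.2],[0.17,-0.23,0.25,0.71,0.53,0,-0.2]]]' ; python3 st.py; python3 -c "
from h import *
save('scene','scene7.png')
im=cv2.imread('pics/scene7.png');cv2.imwrite('pics/scene7c.png',cv2.resize(im[60:270,130:360],None,fx=2.6,fy=2.6,interpolation=cv2.INTER_CUBIC))"
```

```text
clock: 9.1
position: [0.4934, -0.012, 0.1501]
ee_rot: [1.239, 2.445, -0.268]
force: [-6.4, 8.6, 0.6]
width: 0.399
t 9.10 q [ 0.19  0.36 -0.7   2.16  0.93  0.87 -0.53] pos [ 0.4934 -0.012   0.1501] G [-0.1538  0.3886] tipG [-0.1466  0.3886] tipz 0.1347 pitch 65.2 zhead -53.3 yhead 36.3 yz 0.003
F n -10.7 d -0.0 z 0.6 w 0.399
```

View pics/scene7c.png

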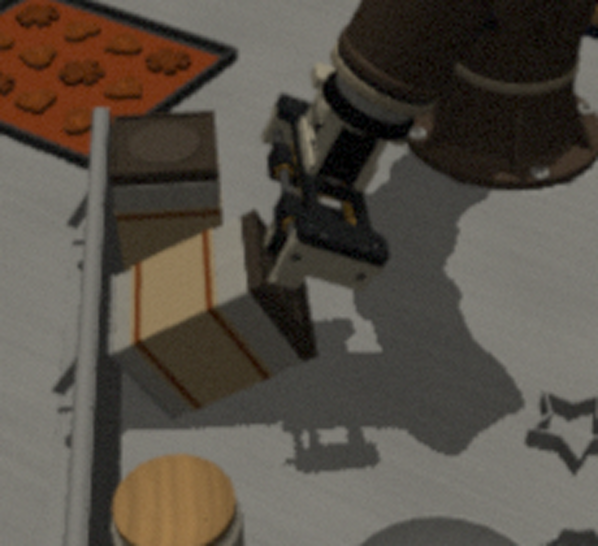

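```bash

python3 -m creep '[[[0.07,-0.09,0.15,0.36,0.27,0,-0.2],[0.14,-0.18,0.29,0.71,0.53,0,-0.2],[0.28,-0.37,0.58,1.43,1.06,0,-0.2],[0.43,-0.58,0.84,2.14,1.59,0,-0.2],[0.59,-0.8,1.08,2.85,2.12,0,-0.2]]]' ; python3 st.py
python3 -m creep '[[[0.08,-0.11,0.12,0.36,0.27,0,-0.2],[0.17,-0.23,0.23,0.71,0.53,0,-0.2],[0.26,-0.35,0.33,1.1,0.8,0,-0.2],[0.35,-0.47,0.43,1.43,1.06,0,-0.2]]]' ; python3 st.py; python3 -c "
from h import *
save('scene','scene8.png')
im=cv2.imread('pics/scene8.png');cv2.imwrite('pics/scene8c.png',cv2.resize(im[60:270,130:360],None,fx=2.6,fy=2.6,interpolation=cv2.INTER_CUBIC))"
```

```text
clock: 9.65
position: [0.499, -0.0182, 0.161]
ee_rot: [1.264, 2.5, -0.231]
force: [-11.9, 15.6, 8.5]
width: 0.402
t 9.65 q [ 0.27  0.35 -0.73  2.11  0.83  0.86 -0.37] pos [ 0.499  -0.0182  0.161 ] G [-0.1455  0.3894] tipG [-0.1393  0.3894] tipz 0.1452 pitch 68.8 zhead -53.0 yhead 36.4 yz 0.004
F n -19.6 d -0.2 z 8.5 w 0.402
clock: 10.05
position: [0.5022, -0.0217, 0.1655]
ee_rot: [1.276, 2.526, -0.212]
force: [-15.4, 19.3, 12.5]
width: 0.401
t 10.05 q [ 0.31  0.35 -0.74  2.09  0.78  0.86 -0.29] pos [ 0.5022 -0.0217  0.1655] G [-0.1407  0.3899] tipG [-0.1351  0.39  ] tipz 0.1495 pitch 70.6 zhead -52.8 yhead 36.5 yz 0.004
F n -24.7 d -0.8 z 12.5 w 0.401
```

View pics/scene8c.png

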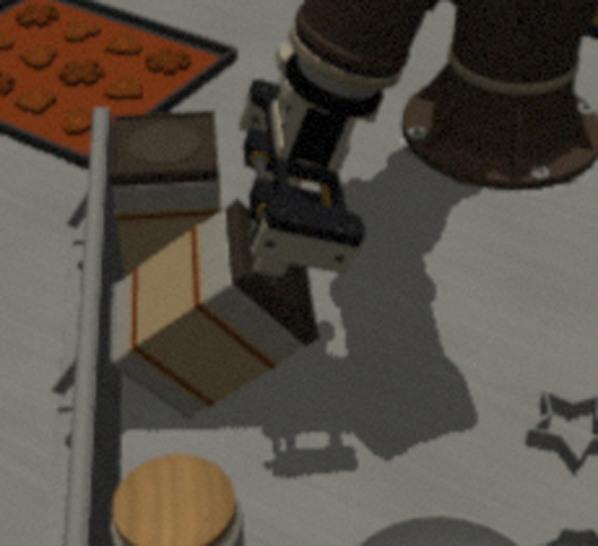

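```bash

python3 -m creep '[[[-0.06,0.08,0.1,0,0,0,-0.2],[-0.12,0.16,0.2,0,0,0,-0.2]]]' ; python3 st.py
```

```text
clock: 10.3
position: [0.502, -0.0227, 0.1677]
ee_rot: [1.277, 2.523, -0.216]
force: [-2.5, 4.8, 0.9]
width: 0.403
t 10.30 q [ 0.31  0.35 -0.74  2.09  0.78  0.86 -0.29] pos [ 0.502  -0.0227  0.1677] G [-0.1401  0.3891] tipG [-0.1344  0.3892] tipz 0.1516 pitch 70.4 zhead -53.1 yhead 36.3 yz 0.003
F n -5.4 d 0.9 z 0.9 w 0.403
```

```bash
python3 traj.py .073 .000 44 46 48 50 52 54 56 58 60 62
python3 -m creep '[[[0.08,-0.11,0.13,0.36,0.27,0,-0.2],[0.16,-0.22,0.26,0.71,0.53,0,-0.2]]]' ; python3 st.py
```

```text
44.0 TCP n,z [-0.1393  0.1672] phi 69.6 row 0.00 -0.00 0.00  rot 0.00 0.00
46.0 TCP n,z [-0.1362  0.1693] phi 70.4 row 0.19 -0.25 0.21  rot 0.71 0.53
48.0 TCP n,z [-0.1329  0.1712] phi 71.3 row 0.39 -0.52 0.39  rot 1.43 1.06
50.0 TCP n,z [-0.1294  0.1728] phi 72.2 row 0.59 -0.80 0.56  rot 2.14 1.59
52.0 TCP n,z [-0.1258  0.1743] phi 73.1 row 0.81 -1.09 0.71  rot 2.85 2.12
54.0 TCP n,z [-0.1221  0.1756] phi 74.0 row 1.03 -1.39 0.83  rot 3.56 2.65
56.0 TCP n,z [-0.1182  0.1766] phi 74.9 row 1.26 -1.70 0.94  rot 4.28 3.18
58.0 TCP n,z [-0.1142  0.1775] phi 75.8 row 1.50 -2.02 1.03  rot 4.99 3.71
60.0 TCP n,z [-0.11    0.1782] phi 76.7 row 1.75 -2.35 1.09  rot 5.70 4.25
62.0 TCP n,z [-0.1058  0.1786] phi 77.6 row 2.00 -2.69 1.14  rot 6.42 4.78
clock: 10.5
position: [0.5037, -0.0256, 0.1703]
ee_rot: [1.284, 2.535, -0.208]
force: [-3.5, 4.8, 2.0]
width: 0.398
t 10.50 q [ 0.34  0.35 -0.74  2.07  0.75  0.87 -0.25] pos [ 0.5037 -0.0256  0.1703] G [-0.1367  0.3888] tipG [-0.1312  0.3888] tipz 0.1541 pitch 71.3 zhead -53.2 yhead 36.3 yz 0.003
F n -5.9 d 0.0 z 2.0 w 0.398
```

```bash

python3 -m creep '[[[0.1,-0.13,0.11,0.36,0.27,0,-0.2],[0.2,-0.27,0.21,0.71,0.53,0,-0.2],[0.3,-0.41,0.3,1.1,0.8,0,-0.2],[0.4,-0.55,0.38,1.43,1.06,0,-0.2]]]' ; python3 st.py
```

```text
clock: 10.9
position: [0.5077, -0.0311, 0.1742]
ee_rot: [1.298, 2.561, -0.189]
force: [-5.0, 6.3, 4.6]
width: 0.402
t 10.90 q [ 0.38  0.35 -0.76  2.05  0.71  0.87 -0.18] pos [ 0.5077 -0.0311  0.1742] G [-0.1299  0.3887] tipG [-0.125   0.3887] tipz 0.1579 pitch 73.1 zhead -53.2 yhead 36.3 yz 0.003
F n -8.0 d -0.3 z 4.6 w 0.402
```

```bash

python3 -m creep '[[[0.1,-0.13,0.1,0.36,0.27,0,-0.2],[0.2,-0.27,0.19,0.71,0.53,0,-0.2],[0.3,-0.42,0.27,1.1,0.8,0,-0.2],[0.41,-0.56,0.33,1.43,1.06,0,-0.2]]]' ; python3 st.py;  python3 -c "
from h import *
save('scene','scene9.png');save('top','top9.png')
im=cv2.imread('pics/scene9.png');cv2.imwrite('pics/scene9c.png',cv2.resize(im[60:270,130:360],None,fx=2.6,fy=2.6,interpolation=cv2.INTER_CUBIC))"
```

```text
clock: 11.3
position: [0.512, -0.037, 0.1776]
ee_rot: [1.311, 2.586, -0.171]
force: [-4.1, 5.8, 5.2]
width: 0.402
t 11.30 q [ 0.42  0.36 -0.77  2.02  0.66  0.88 -0.11] pos [ 0.512  -0.037   0.1776] G [-0.1226  0.3886] tipG [-0.1181  0.3886] tipz 0.1612 pitch 74.8 zhead -53.2 yhead 36.2 yz 0.002
F n -7.1 d 0.2 z 5.2 w 0.402
```

View pics/scene9c.png

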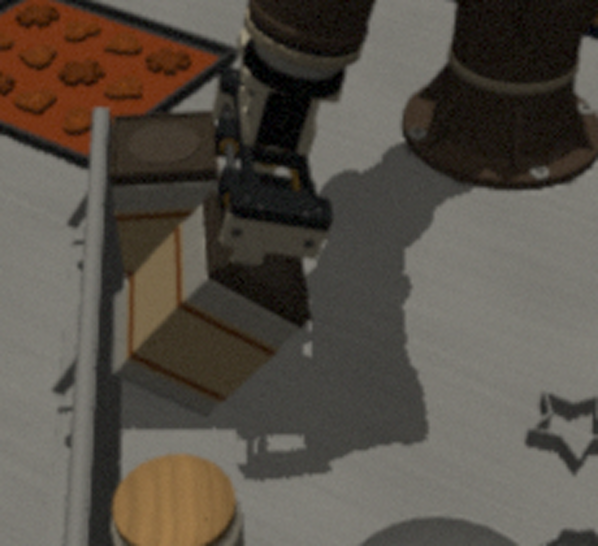

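```bash
cat > side.py <<'E'
from h import *
import sys
# crop pixel pairs -> (n,z) on tin's left side plane along=a0 ; crop offset 130,60 scale 2.6
a0=float(sys.argv[1]);m=arm.camera_model('scene')
P=[]
for t in sys.argv[2:]:
    x,y=map(float,t.split(','));u=130+(x+.5)/2.6-.5;v=60+(y+.5)/2.6-.5
    o,d=ray(m,u,v);k=(a0-o[:2]@D)/(d[:2]@D);p=o+k*d;P.append((p[:2]@N-OFF,p[2]));print(t,np.round(P[-1],4))
P=np.array(P);A,B,LA,LB=P
print('theta from axis',[np.degrees(np.arctan2(q[1],-q[0])) for q in(LA-A,LB-B)],'from foot',[np.degrees(np.arctan2(q[0],q[1])) for q in (A-B,LA-LB)])
E
python3 side.py .439 115,373 210,413 208,280 305,325
```

```text
115,373 [-0.0013  0.0731]
210,413 [-0.0778  0.0123]
208,280 [-0.0865  0.1702]
305,325 [-0.1636  0.1132]
theta from axis [np.float64(48.700948451588204), np.float64(49.64804017320452)] from foot [np.float64(51.51292478625065), np.float64(53.51817760105192)]
```

```bash
python3 -c "
import cv2
im=cv2.imread('pics/scene9.png');c=cv2.resize(im[120:240,160:260],None,fx=6,fy=5,interpolation=cv2.INTER_CUBIC);cv2.imwrite('pics/scene9d.png',cv2.convertScaleAbs(c,alpha=1.8))"
```

```text
(no output)
```

View pics/scene9d.png

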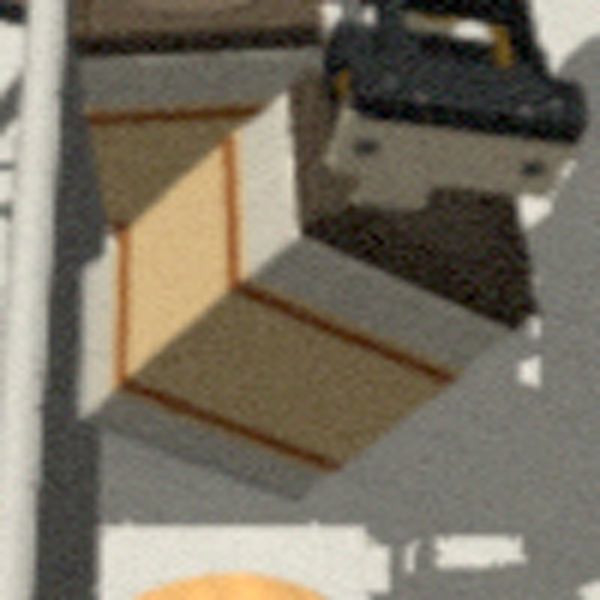

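```bash
python3 - <<'E'
from h import *
for a0 in(.439,.434):
  for th in (48,52):
    t=np.radians(th);a=np.array([-np.cos(t),np.sin(t)]);f=np.array([np.sin(t),np.cos(t)]);B=np.array([-.1*np.sin(t),0])
    for q in(B+.1*f,B,B+.15*a+.1*f,B+.15*a):
        w=N*(OFF+q[0])+D*a0; print(a0,th,np.round(proj('scene',[*w,q[1]]),1))
# calibration check with guard top-left end corner & tin positions
w=N*OFF+D*.688;print('guard left end face corner top',proj('scene',[*w,.14]),'bot',proj('scene',[*w,0.]))
E
```

```text
0.439 48 [173.7 205.1]
0.439 48 [209.3 222.1]
0.439 48 [216.2 163.9]
0.439 48 [252.1 184.9]
0.439 52 [174.  206.8]
0.439 52 [211.2 221.9]
0.439 52 [212.2 163.6]
0.439 52 [250.5 182.8]
0.434 48 [173.8 203.5]
0.434 48 [209.2 220.5]
0.434 48 [216.1 162.3]
0.434 48 [251.8 183.3]
0.434 52 [174.1 205.1]
0.434 52 [211.1 220.3]
0.434 52 [212.1 162. ]
0.434 52 [250.2 181.2]
guard left end face corner top (np.float64(164.4694498971941), np.float64(284.3926324120206)) bot (np.float64(175.4762317931055), np.float64(324.0952134478212))
```

```bash
python3 -c "
import cv2
im=cv2.imread('pics/top9.png');c=cv2.resize(im[130:290,230:430],None,fx=4,fy=3.75,interpolation=cv2.INTER_CUBIC);cv2.imwrite('pics/top9c.png',c)"
```

```text
(no output)
```

View pics/top9c.png

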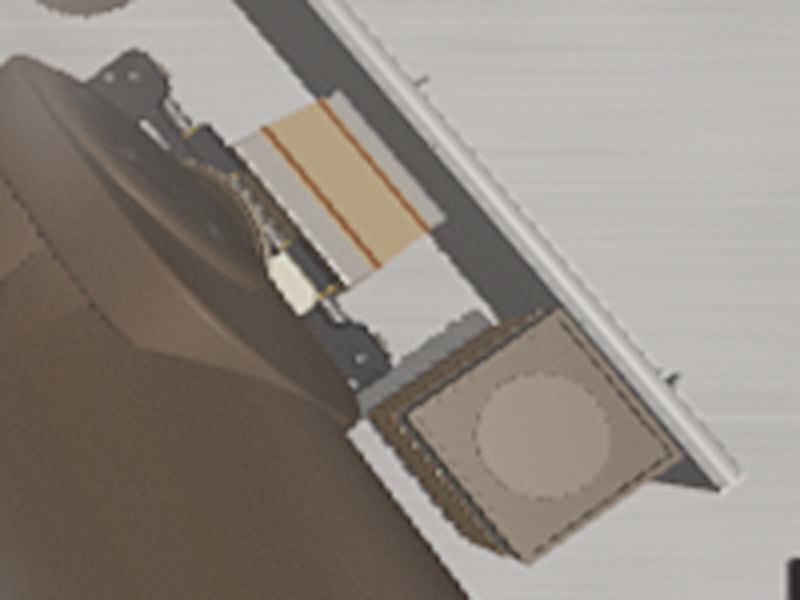

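```bash

python3 -m creep '[[[0.11,-0.15,0.08,0.36,0.27,0,-0.2],[0.22,-0.3,0.15,0.71,0.53,0,-0.2],[0.34,-0.46,0.2,1.1,0.8,0,-0.2],[0.46,-0.62,0.24,1.43,1.06,0,-0.2]]]' ; python3 st.py
python3 -m creep '[[[0.12,-0.16,0.04,0.36,0.27,0,-0.2],[0.24,-0.32,0.07,0.71,0.53,0,-0.2]]]' ; python3 st.py;  python3 -c "
from h import *
save('scene','scene10.png')
im=cv2.imread('pics/scene10.png');cv2.imwrite('pics/scene10c.png',cv2.resize(im[60:270,130:360],None,fx=2.6,fy=2.6,interpolation=cv2.INTER_CUBIC))"
```

```text
clock: 11.8
position: [0.5169, -0.0434, 0.18]
ee_rot: [1.325, 2.612, -0.152]
force: [-3.6, 4.6, 6.8]
width: 0.4
t 11.80 q [ 0.45  0.37 -0.78  1.99  0.63  0.89 -0.05] pos [ 0.5169 -0.0434  0.18  ] G [-0.1145  0.3887] tipG [-0.1106  0.3887] tipz 0.1635 pitch 76.6 zhead -53.2 yhead 36.2 yz 0.002
F n -5.8 d -0.1 z 6.8 w 0.400
clock: 12.0
position: [0.5194, -0.0467, 0.1808]
ee_rot: [1.331, 2.624, -0.143]
force: [-3.5, 4.4, 8.9]
width: 0.399
t 12.00 q [ 0.47  0.38 -0.78  1.97  0.61  0.9  -0.02] pos [ 0.5194 -0.0467  0.1808] G [-0.1104  0.3888] tipG [-0.1067  0.3888] tipz 0.1642 pitch 77.5 zhead -53.2 yhead 36.2 yz 0.002
F n -5.7 d -0.2 z 8.9 w 0.399
```

View pics/scene10c.png

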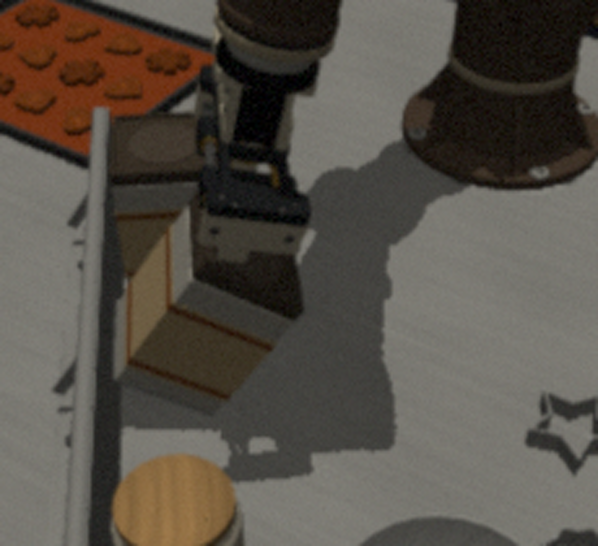

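```bash
python3 -c "
import cv2
im=cv2.imread('pics/scene10.png');c=cv2.resize(im[120:240,160:260],None,fx=6,fy=5,interpolation=cv2.INTER_CUBIC);cv2.imwrite('pics/scene10d.png',cv2.convertScaleAbs(c,alpha=1.8))"
```

```text
(no output)
```

View pics/scene10d.png

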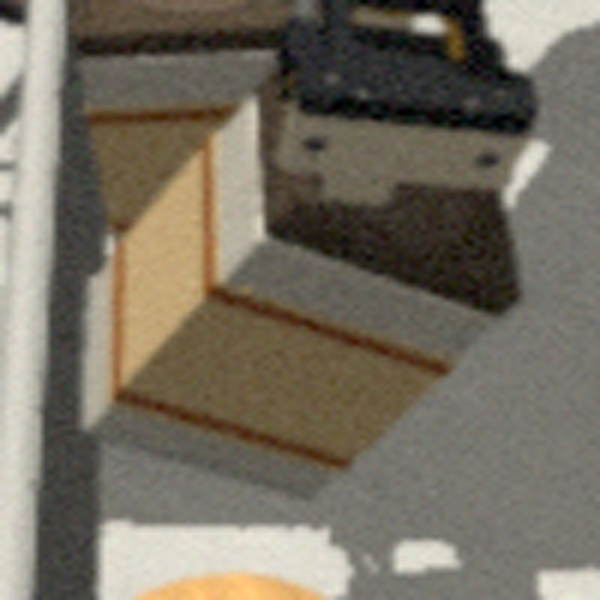

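```bash
python3 - <<'E'
from h import *
m=arm.camera_model('scene')
def w(x,y,a0=.436):
    u=160+(x+.5)/6-.5;v=120+(y+.5)/5-.5
    o,d=ray(m,u,v);k=(a0-o[:2]@D)/(d[:2]@D);p=o+k*d;return np.array((p[:2]@N-OFF,p[2]))
for nm,q in(('9',[(85,420),(303,500),(303,238),(515,325),(122,385),(340,468),(238,287),(452,378)]),('10',[(83,432),(315,498),(265,240),(515,312),(118,395),(350,465),(212,292),(447,372)])):
    P=[w(*x) for x in q];print(nm,np.round(P,3).tolist())
    ax=lambda v:np.degrees(np.arctan2(v[1],-v[0]));fo=lambda v:np.degrees(np.arctan2(v[0],v[1]))
    print('axis',ax(P[2]-P[0]),ax(P[3]-P[1]),ax(P[6]-P[4]),ax(P[7]-P[5]),'foot',fo(P[0]-P[1]),fo(P[2]-P[3]),fo(P[4]-P[5]),fo(P[6]-P[7]))
E
```

```text
9 [[-0.0, 0.069], [-0.077, 0.005], [-0.087, 0.168], [-0.16, 0.111], [-0.016, 0.089], [-0.092, 0.026], [-0.063, 0.143], [-0.137, 0.081]]
axis 48.764296683679774 51.5849893043656 49.03174192815574 50.80346523564931 foot 50.28209341764821 52.03581091609913 50.209921661429235 49.83321744605405
10 [[0.002, 0.061], [-0.081, 0.006], [-0.074, 0.168], [-0.16, 0.119], [-0.014, 0.083], [-0.096, 0.027], [-0.054, 0.141], [-0.135, 0.085]]
axis 54.68961200903202 54.93129099636185 55.58302653819275 55.73772859151438 foot 56.43524172730119 60.189213814983184 55.88671805853016 55.26033172126348
```

```bash
python3 traj.py .081 .000 55.5 57 58.5 60 61.5 63
```

```text
55.5 TCP n,z [-0.1126  0.1809] phi 74.7 row 0.00 -0.00 0.00  rot 0.00 0.00
57.0 TCP n,z [-0.1095  0.1814] phi 75.3 row 0.18 -0.25 0.05  rot 0.53 0.40
58.5 TCP n,z [-0.1063  0.1819] phi 76.0 row 0.37 -0.50 0.09  rot 1.07 0.80
60.0 TCP n,z [-0.1031  0.1822] phi 76.7 row 0.56 -0.76 0.12  rot 1.60 1.19
61.5 TCP n,z [-0.0998  0.1823] phi 77.3 row 0.76 -1.02 0.14  rot 2.14 1.59
63.0 TCP n,z [-0.0965  0.1824] phi 78.0 row 0.96 -1.29 0.15  rot 2.67 1.99
```

```bash

python3 -m creep '[[[0.1,-0.13,0.06,0.27,0.2,0,-0.2],[0.2,-0.27,0.1,0.53,0.4,0,-0.2],[0.3,-0.4,0.14,0.8,0.6,0,-0.2],[0.4,-0.54,0.17,1.07,0.8,0,-0.2],[0.5,-0.67,0.19,1.33,1,0,-0.2]]]' ; python3 st.py;  python3 -c "
from h import *
save('scene','scene11.png')
im=cv2.imread('pics/scene11.png')
c=cv2.resize(im[120:240,160:260],None,fx=6,fy=5,interpolation=cv2.INTER_CUBIC);cv2.imwrite('pics/scene11d.png',cv2.convertScaleAbs(c,alpha=1.8))"
```

```text
clock: 12.55
position: [0.5245, -0.0537, 0.1821]
ee_rot: [1.344, 2.648, -0.125]
force: [-1.1, 2.3, 6.5]
width: 0.4
t 12.55 q [ 0.5   0.4  -0.79  1.95  0.58  0.92  0.04] pos [ 0.5245 -0.0537  0.1821] G [-0.1017  0.3886] tipG [-0.0985  0.3886] tipz 0.1654 pitch 79.2 zhead -53.3 yhead 36.2 yz 0.002
F n -2.5 d 0.5 z 6.5 w 0.400
```

View pics/scene11d.png

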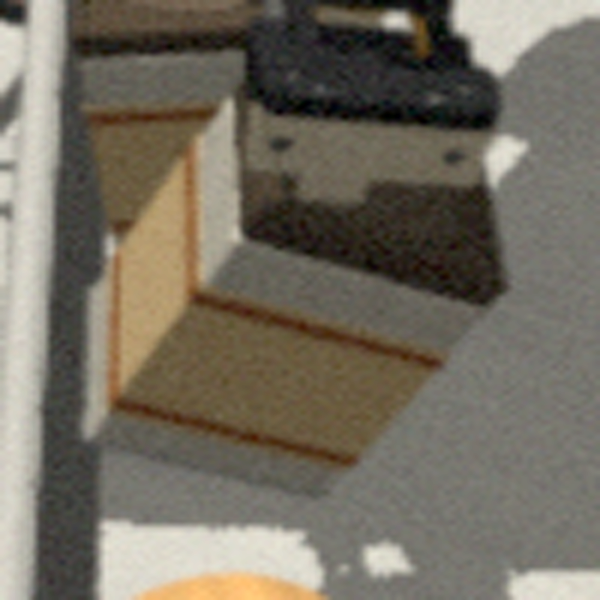

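```bash
cat > th.py <<'E'
from h import *
import sys
m=arm.camera_model('scene')
def w(x,y,a0=.436):
    u=160+(x+.5)/6-.5;v=120+(y+.5)/5-.5
    o,d=ray(m,u,v);k=(a0-o[:2]@D)/(d[:2]@D);p=o+k*d;return np.array((p[:2]@N-OFF,p[2]))
q=[tuple(map(float,t.split(','))) for t in sys.argv[1:]]  # A B A1 B1 A2 B2 (stripe ends)
P=[w(*x) for x in q];print(np.round(P,3).tolist())
ax=lambda v:np.degrees(np.arctan2(v[1],-v[0]));fo=lambda v:np.degrees(np.arctan2(v[0],v[1]))
print('axis',ax(P[4]-P[2]),ax(P[5]-P[3]),'foot',fo(P[0]-P[1]),fo(P[2]-P[3]),fo(P[4]-P[5]))
E
python3 th.py 83,440 325,495 113,403 355,463 193,293 440,363
```

```text
[[0.002, 0.056], [-0.085, 0.008], [-0.012, 0.078], [-0.098, 0.029], [-0.047, 0.141], [-0.133, 0.09]]
axis 60.53654665907268 60.89040483974096 foot 61.19728985912311 60.14068845235288 59.39883571922106
```

```bash

python3 -m creep '[[[-0.03,0.04,0.09,0,0,0,-0.2],[-0.06,0.08,0.17,0,0,0,-0.2]]]' ; python3 st.py;
python3 -m creep '[[[-0.03,0.04,0.09,0,0,0,-0.2],[-0.06,0.08,0.17,0,0,0,-0.2]]]' ; python3 st.py;  python3 -c "
from h import *
save('scene','scene12.png')
im=cv2.imread('pics/scene12.png')
c=cv2.resize(im[120:240,160:260],None,fx=6,fy=5,interpolation=cv2.INTER_CUBIC);cv2.imwrite('pics/scene12d.png',cv2.convertScaleAbs(c,alpha=1.8))"
```

```text
clock: 12.8
position: [0.5234, -0.0533, 0.1833]
ee_rot: [1.345, 2.649, -0.126]
force: [0.4, -0.3, 0.2]
width: 0.401
t 12.80 q [ 0.5   0.39 -0.79  1.95  0.58  0.92  0.04] pos [ 0.5234 -0.0533  0.1833] G [-0.1027  0.388 ] tipG [-0.0995  0.388 ] tipz 0.1666 pitch 79.2 zhead -53.6 yhead 36.2 yz 0.001
F n 0.5 d 0.2 z 0.2 w 0.401
clock: 13.0
position: [0.5229, -0.052, 0.1851]
ee_rot: [1.344, 2.649, -0.126]
force: [-0.6, -0.1, -0.5]
width: 0.4
t 13.00 q [ 0.5   0.39 -0.79  1.95  0.57  0.92  0.04] pos [ 0.5229 -0.052   0.1851] G [-0.1041  0.3884] tipG [-0.1009  0.3884] tipz 0.1684 pitch 79.2 zhead -53.4 yhead 36.2 yz 0.001
F n -0.3 d -0.5 z -0.5 w 0.400
```

View pics/scene12d.png

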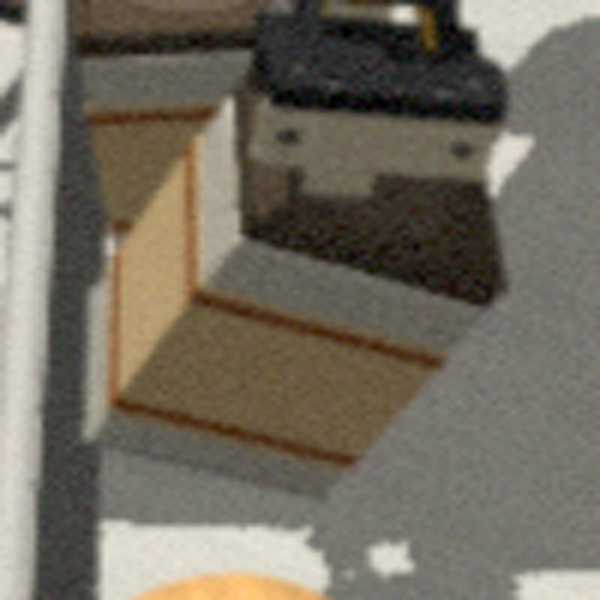

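```bash

python3 -m creep '[[[-0.06,0.08,0.17,0,0,0,-0.2],[-0.9,1.2,-0.6,0,0,0,-0.2],[-1.8,2.4,-1.45,0,0,0,-0.2],[-2.63,3.53,-2.33,0,0,0,-0.2]]]' ; python3 st.py;
python3 -m creep '[[[0.06,-0.08,-0.17,0,0,0,-0.2],[0.09,-0.12,-0.26,0,0,0,-0.2],[0.12,-0.16,-0.34,0,0,0,-0.2]]]' ; python3 st.py;  python3 -c "
from h import *
save('scene','scene13.png')
im=cv2.imread('pics/scene13.png')
c=cv2.resize(im[120:240,160:260],None,fx=6,fy=5,interpolation=cv2.INTER_CUBIC);cv2.imwrite('pics/scene13d.png',cv2.convertScaleAbs(c,alpha=1.8))"
```

```text
clock: 13.45
position: [0.4965, -0.0161, 0.1618]
ee_rot: [1.344, 2.648, -0.125]
force: [0.3, 0.6, -0.4]
width: 0.399
t 13.45 q [ 0.43  0.38 -0.79  2.03  0.6   0.87 -0.09] pos [ 0.4965 -0.0161  0.1618] G [-0.1486  0.3887] tipG [-0.1454  0.3887] tipz 0.1451 pitch 79.2 zhead -53.2 yhead 36.2 yz 0.002
F n -0.3 d 0.6 z -0.4 w 0.399
clock: 13.75
position: [0.4987, -0.0187, 0.1589]
ee_rot: [1.344, 2.647, -0.125]
force: [-0.5, -0.6, 0.8]
width: 0.4
t 13.75 q [ 0.43  0.39 -0.79  2.03  0.61  0.86 -0.09] pos [ 0.4987 -0.0187  0.1589] G [-0.1452  0.3889] tipG [-0.142   0.3889] tipz 0.1422 pitch 79.2 zhead -53.2 yhead 36.2 yz 0.002
F n 0.2 d -0.8 z 0.8 w 0.400
```

View pics/scene13d.png

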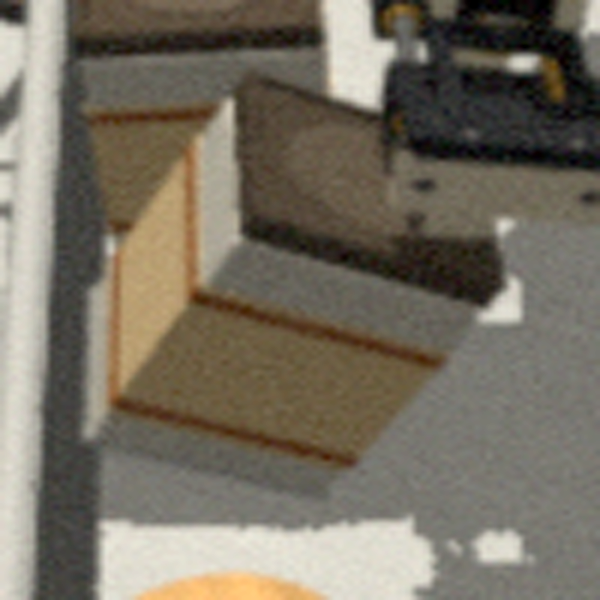

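```bash

python3 -m creep '[[[0.02,-0.02,-0.05,0,0,0,-0.2],[0.04,-0.05,-0.1,0,0,0,-0.2]]]' ; python3 st.py;
python3 -m creep '[[[0.02,-0.02,-0.05,0,0,0,-0.2],[0.03,-0.04,-0.09,0,0,0,-0.2]]]' ; python3 st.py
```

```text
clock: 14.0
position: [0.4987, -0.0189, 0.1577]
ee_rot: [1.344, 2.648, -0.125]
force: [0.5, 0.4, 1.1]
width: 0.404
t 14.00 q [ 0.43  0.39 -0.79  2.03  0.61  0.86 -0.09] pos [ 0.4987 -0.0189  0.1577] G [-0.145   0.3888] tipG [-0.1418  0.3888] tipz 0.1410 pitch 79.2 zhead -53.2 yhead 36.2 yz 0.002
F n 0.0 d 0.7 z 1.1 w 0.404
clock: 14.2
position: [0.4991, -0.0187, 0.1571]
ee_rot: [1.343, 2.648, -0.124]
force: [-2.3, 1.3, 7.3]
width: 0.405
t 14.20 q [ 0.43  0.39 -0.78  2.03  0.61  0.86 -0.09] pos [ 0.4991 -0.0187  0.1571] G [-0.145   0.3892] tipG [-0.1418  0.3892] tipz 0.1404 pitch 79.2 zhead -53.0 yhead 36.2 yz 0.002
F n -2.4 d -1.1 z 7.3 w 0.405
```

```bash
cat > traj2.py <<'E'
import numpy as np,sys
s=float(sys.argv[1]);ths=[float(x) for x in sys.argv[2:]];pr=None
for th in ths:
    t=np.radians(th);ph=np.radians(79.2+(th-60.3)*10.8/29.7)
    a=np.array([-np.cos(t),np.sin(t)]);f=np.array([np.sin(t),np.cos(t)])
    E=np.array([-.1*np.sin(t),0])+.147*a+s*f-.0009*a
    c=E-.017*np.array([np.cos(ph),-np.sin(ph)])-.0095*np.array([np.sin(ph),np.cos(ph)])
    if pr is None: pr=c;p0=ph
    d=(c-pr)*100;w=np.degrees(ph-p0)
    print(th,np.round(c,4),'phi %.1f'%np.degrees(ph),'row [%.2f,%.2f,%.2f,%.2f,%.2f]'%(d[0]*.597,d[0]*-.802,d[1],w*.802,w*.597))
E
for r in "60.3 62 64 66 68" "68 70 72 74 76" "76 78 80 82 84" "84 86 88 89 90"; do python3 traj2.py .03 $r; done
```

```text
60.3 [-0.1457  0.1567] phi 79.2 row [0.00,-0.00,0.00,0.00,0.00]
62.0 [-0.1428  0.1581] phi 79.8 row [0.18,-0.24,0.14,0.50,0.37]
64.0 [-0.1391  0.1597] phi 80.5 row [0.39,-0.53,0.30,1.08,0.80]
66.0 [-0.1353  0.161 ] phi 81.3 row [0.62,-0.83,0.43,1.66,1.24]
68.0 [-0.1314  0.1622] phi 82.0 row [0.85,-1.15,0.55,2.25,1.67]
68.0 [-0.1314  0.1622] phi 82.0 row [0.00,-0.00,0.00,0.00,0.00]
70.0 [-0.1273  0.1632] phi 82.7 row [0.24,-0.33,0.10,0.58,0.43]
72.0 [-0.1231  0.164 ] phi 83.5 row [0.50,-0.67,0.18,1.17,0.87]
74.0 [-0.1187  0.1647] phi 84.2 row [0.76,-1.02,0.24,1.75,1.30]
76.0 [-0.1142  0.1651] phi 84.9 row [1.03,-1.38,0.29,2.33,1.74]
76.0 [-0.1142  0.1651] phi 84.9 row [0.00,-0.00,0.00,0.00,0.00]
78.0 [-0.1096  0.1654] phi 85.6 row [0.28,-0.37,0.03,0.58,0.43]
80.0 [-0.1049  0.1655] phi 86.4 row [0.56,-0.75,0.03,1.17,0.87]
82.0 [-0.1     0.1653] phi 87.1 row [0.85,-1.14,0.02,1.75,1.30]
84.0 [-0.095   0.1651] phi 87.8 row [1.15,-1.54,-0.00,2.33,1.74]
84.0 [-0.095   0.1651] phi 87.8 row [0.00,-0.00,0.00,0.00,0.00]
86.0 [-0.0899  0.1646] phi 88.5 row [0.30,-0.41,-0.05,0.58,0.43]
88.0 [-0.0848  0.1639] phi 89.3 row [0.61,-0.82,-0.11,1.17,0.87]
89.0 [-0.0821  0.1635] phi 89.6 row [0.77,-1.03,-0.15,1.46,1.09]
90.0 [-0.0795  0.1631] phi 90.0 row [0.93,-1.25,-0.20,1.75,1.30]
```

```bash

python3 -m creep '[[[0.09,-0.12,0.07,0.25,0.18,0,-0.2],[0.18,-0.24,0.14,0.5,0.37,0,-0.2],[0.29,-0.38,0.22,0.8,0.6,0,-0.2],[0.39,-0.53,0.3,1.08,0.8,0,-0.2]]]' ; python3 st.py
```

```text
clock: 14.6
position: [0.5025, -0.0233, 0.1599]
ee_rot: [1.352, 2.669, -0.108]
force: [-2.7, 3.2, 6.3]
width: 0.398
t 14.60 q [ 0.46  0.4  -0.8   2.01  0.58  0.87 -0.04] pos [ 0.5025 -0.0233  0.1599] G [-0.1393  0.3892] tipG [-0.1365  0.3892] tipz 0.1431 pitch 80.6 zhead -53.0 yhead 36.3 yz 0.002
F n -4.2 d -0.2 z 6.3 w 0.398
```

```bash

python3 -m creep '[[[0.11,-0.15,0.07,0.29,0.22,0,-0.2],[0.23,-0.3,0.13,0.58,0.44,0,-0.2],[0.34,-0.46,0.19,0.87,0.65,0,-0.2],[0.46,-0.62,0.25,1.17,0.87,0,-0.2]]]' ; python3 st.py
python3 -m creep '[[[0.12,-0.16,0.05,0.29,0.22,0,-0.2],[0.24,-0.33,0.1,0.58,0.43,0,-0.2],[0.37,-0.5,0.14,0.87,0.65,0,-0.2],[0.5,-0.67,0.18,1.17,0.87,0,-0.2]]]' ; python3 st.py;  python3 -c "
from h import *
save('scene','scene14.png')
im=cv2.imread('pics/scene14.png')
c=cv2.resize(im[120:240,160:260],None,fx=6,fy=5,interpolation=cv2.INTER_CUBIC);cv2.imwrite('pics/scene14d.png',cv2.convertScaleAbs(c,alpha=1.8))"
```

```text
clock: 15.0
position: [0.5073, -0.0296, 0.1626]
ee_rot: [1.363, 2.69, -0.092]
force: [-1.9, 3.8, 5.8]
width: 0.402
t 15.00 q [ 0.49  0.41 -0.8   1.98  0.56  0.89  0.01] pos [ 0.5073 -0.0296  0.1626] G [-0.1313  0.3893] tipG [-0.129   0.3893] tipz 0.1457 pitch 82.0 zhead -52.8 yhead 36.3 yz 0.002
F n -4.2 d 0.8 z 5.8 w 0.402
clock: 15.4
position: [0.5127, -0.0365, 0.1646]
ee_rot: [1.373, 2.709, -0.075]
force: [-3.0, 2.3, 7.7]
width: 0.404
t 15.40 q [ 0.52  0.43 -0.81  1.95  0.53  0.91  0.06] pos [ 0.5127 -0.0365  0.1646] G [-0.1226  0.3895] tipG [-0.1206  0.3895] tipz 0.1477 pitch 83.5 zhead -52.5 yhead 36.2 yz 0.002
F n -3.6 d -1.1 z 7.7 w 0.404
```

View pics/scene14d.png

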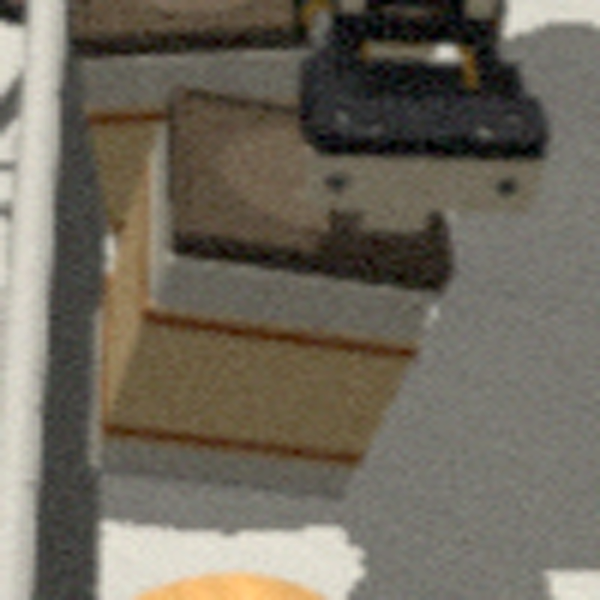

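```bash

python3 -m creep '[[[0.13,-0.17,0.03,0.29,0.22,0,-0.2],[0.26,-0.35,0.06,0.58,0.43,0,-0.2],[0.39,-0.53,0.09,0.87,0.65,0,-0.2],[0.53,-0.71,0.11,1.17,0.87,0,-0.2]]]' ; python3 st.py
python3 -m creep '[[[0.14,-0.18,0.01,0.29,0.22,0,-0.2],[0.28,-0.37,0.02,0.58,0.43,0,-0.2],[0.42,-0.56,0.02,0.87,0.65,0,-0.2],[0.56,-0.75,0.02,1.17,0.87,0,-0.2]]]' ; python3 st.py;  python3 -c "
from h import *
save('scene','scene15.png')
im=cv2.imread('pics/scene15.png')
c=cv2.resize(im[120:240,160:260],None,fx=6,fy=5,interpolation=cv2.INTER_CUBIC);cv2.imwrite('pics/scene15d.png',cv2.convertScaleAbs(c,alpha=1.8))"
```

```text
clock: 15.85
position: [0.5183, -0.044, 0.1658]
ee_rot: [1.384, 2.729, -0.059]
force: [-0.9, 0.6, 7.5]
width: 0.403
t 15.85 q [ 0.55  0.45 -0.82  1.93  0.51  0.93  0.11] pos [ 0.5183 -0.044   0.1658] G [-0.1132  0.3895] tipG [-0.1117  0.3895] tipz 0.1489 pitch 84.9 zhead -52.2 yhead 36.2 yz 0.002
F n -1.1 d -0.4 z 7.5 w 0.403
clock: 16.25
position: [0.5243, -0.0519, 0.1662]
ee_rot: [1.395, 2.749, -0.042]
force: [-0.0, 0.3, 9.0]
width: 0.398
t 16.25 q [ 0.58  0.47 -0.82  1.9   0.49  0.94  0.15] pos [ 0.5243 -0.0519  0.1662] G [-0.1034  0.3896] tipG [-0.1023  0.3896] tipz 0.1493 pitch 86.3 zhead -51.5 yhead 36.2 yz 0.003
F n -0.3 d 0.2 z 9.0 w 0.398
```

View pics/scene15d.png

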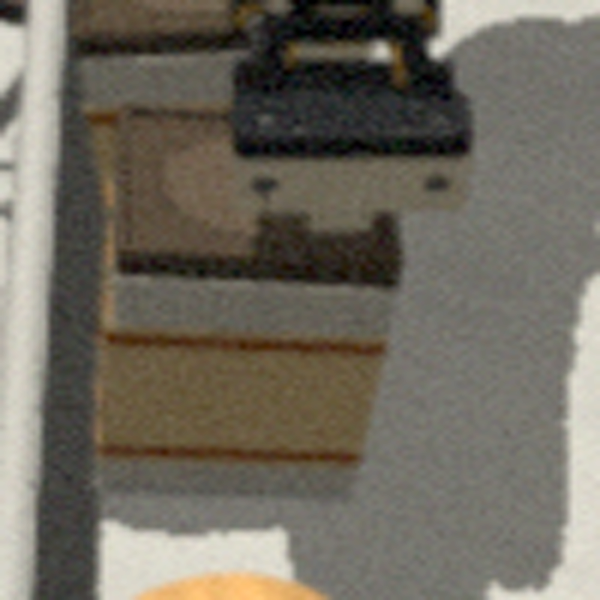

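```bash

python3 -m creep '[[[0.14,-0.19,0,0.29,0.22,0,-0.2],[0.29,-0.39,-0.01,0.58,0.43,0,-0.2],[0.44,-0.59,-0.02,0.87,0.65,0,-0.2],[0.59,-0.79,-0.04,1.17,0.87,0,-0.2]]]' ; python3 st.py
python3 -m creep '[[[0.15,-0.2,-0.02,0.29,0.22,0,-0.2],[0.3,-0.41,-0.04,0.58,0.43,0,-0.2],[0.45,-0.61,-0.07,0.87,0.65,0,-0.2]]]' ; python3 st.py;  python3 -c "
from h import *
save('scene','scene16.png')
im=cv2.imread('pics/scene16.png')
c=cv2.resize(im[120:240,160:260],None,fx=6,fy=5,interpolation=cv2.INTER_CUBIC);cv2.imwrite('pics/scene16d.png',cv2.convertScaleAbs(c,alpha=1.8))"
```

```text
clock: 16.7
position: [0.5304, -0.0601, 0.1659]
ee_rot: [1.405, 2.769, -0.025]
force: [0.3, -0.8, 8.1]
width: 0.403
t 16.70 q [ 0.6   0.49 -0.83  1.87  0.48  0.96  0.19] pos [ 0.5304 -0.0601  0.1659] G [-0.0931  0.3896] tipG [-0.0924  0.3896] tipz 0.1489 pitch 87.7 zhead -50.3 yhead 36.2 yz 0.002
F n 0.8 d -0.2 z 8.1 w 0.403
clock: 17.0
position: [0.535, -0.0665, 0.1652]
ee_rot: [1.413, 2.783, -0.012]
force: [1.4, -0.3, 9.1]
width: 0.402
t 17.00 q [ 0.61  0.5  -0.83  1.84  0.46  0.98  0.22] pos [ 0.535  -0.0665  0.1652] G [-0.0852  0.3895] tipG [-0.0849  0.3895] tipz 0.1482 pitch 88.8 zhead -47.4 yhead 36.2 yz 0.002
F n 1.1 d 1.0 z 9.1 w 0.402
```

View pics/scene16d.png

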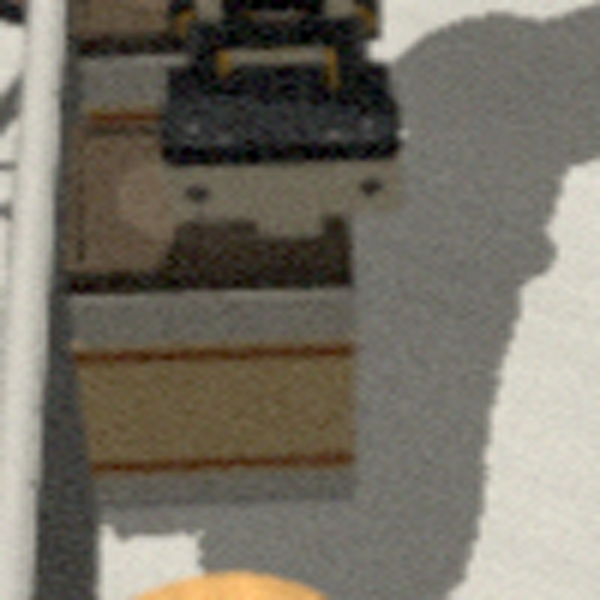

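```bash

python3 -m creep '[[[0.08,-0.11,-0.02,0.15,0.11,0,-0.2],[0.16,-0.21,-0.04,0.29,0.22,0,-0.2],[0.24,-0.32,-0.06,0.44,0.33,0,-0.2],[0.32,-0.43,-0.09,0.58,0.44,0,-0.2]]]' ; python3 st.py
python3 -m creep '[[[0.05,-0.07,-0.02,0.15,0.11,0,-0.2],[0.1,-0.14,-0.04,0.29,0.22,0,-0.2],[0.15,-0.21,-0.06,0.44,0.33,0,-0.2]]]' ; python3 st.py;  python3 -c "
from h import *
save('scene','scene17.png');save('top','top17.png')
im=cv2.imread('pics/scene17.png')
c=cv2.resize(im[120:240,160:260],None,fx=6,fy=5,interpolation=cv2.INTER_CUBIC);cv2.imwrite('pics/scene17d.png',cv2.convertScaleAbs(c,alpha=1.8))"
```

```text
clock: 17.45
position: [0.5384, -0.0709, 0.1645]
ee_rot: [1.418, 2.793, -0.003]
force: [1.8, -1.7, 11.1]
width: 0.398
t 17.45 q [ 0.62  0.52 -0.83  1.83  0.46  0.99  0.23] pos [ 0.5384 -0.0709  0.1645] G [-0.0797  0.3895] tipG [-0.0795  0.3896] tipz 0.1475 pitch 89.5 zhead -39.6 yhead 36.2 yz 0.002
F n 2.5 d 0.4 z 11.1 w 0.398
clock: 17.75
position: [0.5395, -0.0725, 0.1643]
ee_rot: [-1.422, -2.801, -0.004]
force: [-3.6, 0.6, 18.3]
width: 0.4
t 17.75 q [ 0.63  0.52 -0.83  1.82  0.45  1.    0.25] pos [ 0.5395 -0.0725  0.1643] G [-0.0777  0.3895] tipG [-0.0777  0.3895] tipz 0.1473 pitch 89.9 zhead 67.9 yhead 36.2 yz 0.002
F n -2.6 d -2.5 z 18.3 w 0.400
```

View pics/scene17d.png

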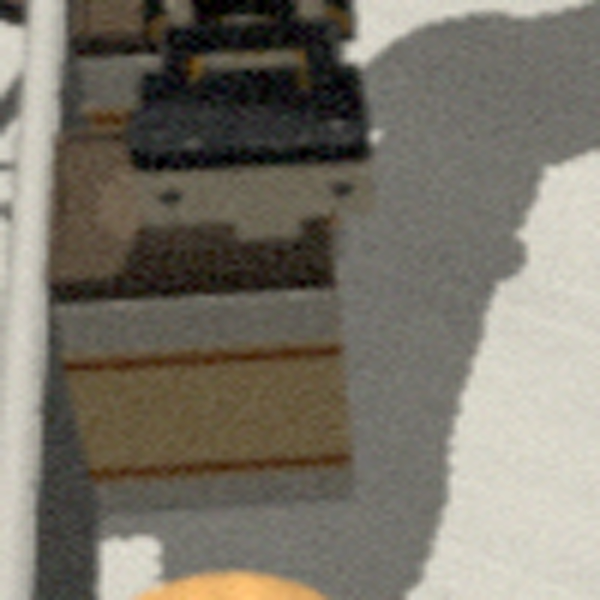

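```bash

python3 -m creep '[[[0,0,0.1,0,0,0,-0.2],[0,0,0.2,0,0,0,-0.2]]]' ; python3 st.py
python3 -m creep '[[[0,0,0.2,0,0,0,-0.2],[0,0,2,0,0,0,-0.2],[0,0,6,0,0,0,-0.6],[-1,1.3,10,0,0,0,-1]]]' ; python3 st.py;  python3 -c "
from h import *
save('scene','scene18.png');save('top','top18.png')
im=cv2.imread('pics/scene18.png')
c=cv2.resize(im[60:270,130:360],None,fx=2.6,fy=2.6,interpolation=cv2.INTER_CUBIC);cv2.imwrite('pics/scene18c.png',c)
im=cv2.imread('pics/top18.png');c=cv2.resize(im[100:290,220:430],None,fx=3,fy=3,interpolation=cv2.INTER_CUBIC);cv2.imwrite('pics/top18c.png',c)"
```

```text
clock: 18.05
position: [0.5383, -0.0725, 0.1647]
ee_rot: [-1.42, -2.799, -0.002]
force: [-0.6, -0.0, 0.5]
width: 0.401
t 18.05 q [ 0.63  0.52 -0.83  1.82  0.45  1.    0.25] pos [ 0.5383 -0.0725  0.1647] G [-0.0784  0.3885] tipG [-0.0785  0.3885] tipz 0.1477 pitch 89.8 zhead 126.3 yhead 36.2 yz -0.000
F n -0.3 d -0.5 z 0.5 w 0.401
clock: 18.45
position: [0.5282, -0.061, 0.2648]
ee_rot: [-1.423, -2.796, -0.001]
force: [0.7, -0.2, 0.0]
width: 0.273
t 18.45 q [ 0.68  0.41 -0.9   1.71  0.34  1.19  0.32] pos [ 0.5282 -0.061   0.2648] G [-0.0937  0.3873] tipG [-0.0938  0.3872] tipz 0.2478 pitch 89.7 zhead 142.0 yhead 36.1 yz -0.001
F n 0.5 d 0.4 z 0.0 w 0.273
```

View pics/scene18c.png

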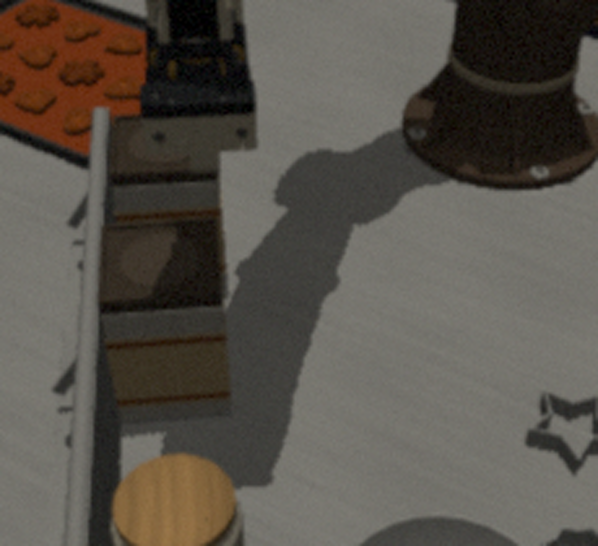

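View pics/top18c.png

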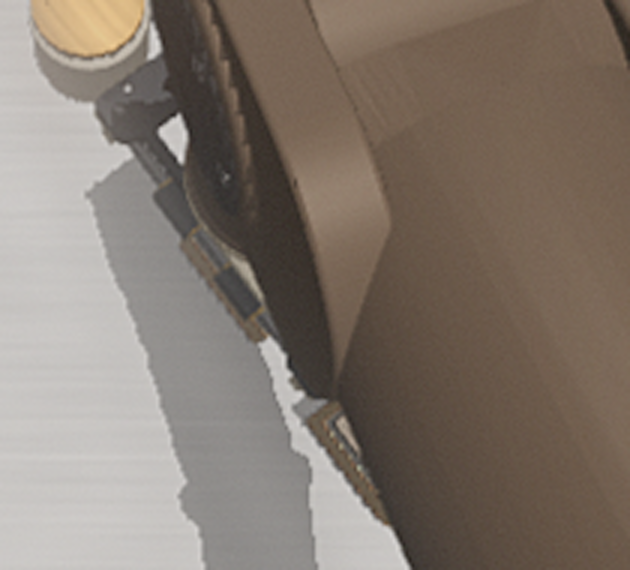

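```bash

python3 -m creep '[[[1.9,0.3,0,0,0,-8,-1],[3.8,0.7,0,0,0,-16,-1],[5.7,1,0,0,0,-24,-1],[7.6,1.4,0,0,0,-32,-1],[9.6,1.7,0,0,0,-40,-1]]]'; python3 st.py
python3 -m creep '[[[0,0,0,0,0,-8,-1],[0,0,0,0,0,-16,-1],[0,0,0,0,0,-24,-1],[0,0,0,0,0,-32,-1],[0,0,0,0,0,-40,-1]]]'
python3 -m creep '[[[0,0,0,0,0,-8,-1],[0,0,0,0,0,-9.5,-1]]]'; python3 st.py;  python3 -c "
from h import *
save('scene','scene19.png');save('top','top19.png');save('wrist','wrist19.png')"
```

```text
clock: 19.05
position: [0.6246, -0.0422, 0.2637]
ee_rot: [-2.298, -2.138, -0.002]
force: [1.6, 0.4, -1.2]
width: 0.007
t 19.05 q [ 0.43  0.51 -0.68  1.5   0.33  1.25 -0.37] pos [ 0.6246 -0.0422  0.2637] G [-0.0512  0.4758] tipG [-0.0512  0.4758] tipz 0.2467 pitch 89.8 zhead 109.8 yhead -4.1 yz -0.001
F n 0.6 d 1.5 z -1.2 w 0.007
clock: 19.55
position: [0.6239, -0.0424, 0.2637]
ee_rot: [-2.892, -1.224, -0.002]
force: [-0.1, 1.0, 0.4]
width: 0.006
clock: 19.75
position: [0.6239, -0.0422, 0.2638]
ee_rot: [-2.982, -0.985, -0.003]
force: [-0.4, -0.3, 0.1]
width: 0.001
t 19.75 q [ 0.31  0.47 -0.48  1.51  0.22  1.21 -1.14] pos [ 0.6239 -0.0422  0.2638] G [-0.0516  0.4752] tipG [-0.0516  0.4753] tipz 0.2468 pitch 89.9 zhead 44.6 yhead -53.5 yz -0.000
F n -0.0 d -0.5 z 0.1 w 0.001
```

View pics/top19.png

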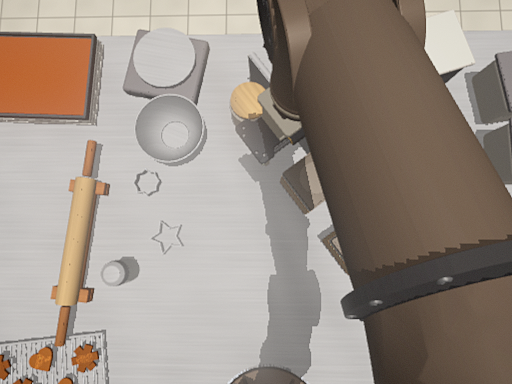

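View pics/scene19.png

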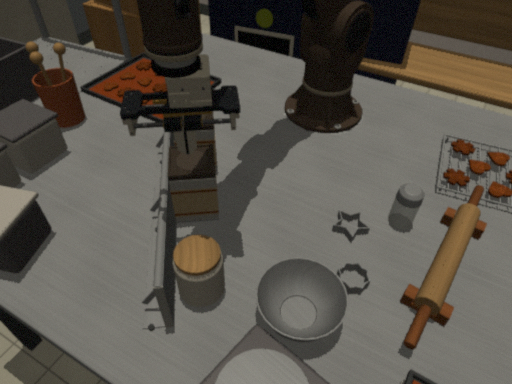

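View pics/wrist19.png

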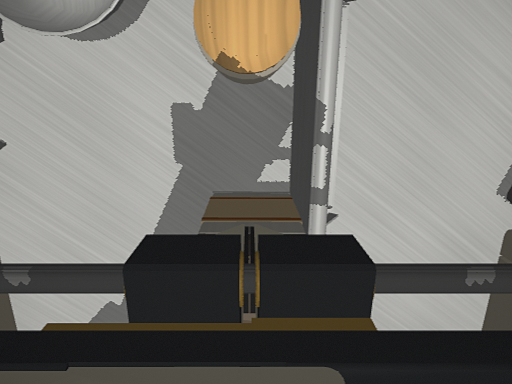

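```bash

python3 -m creep '[[[0,0,-4,0,0,0,-1],[0,0,-8,0,0,0,-1],[0,0,-12,0,0,0,-1],[0,0,-14,0,0,0,-1],[0,0,-14.8,0,0,0,-1]]]'; python3 st.py
python3 -m creep '[[[-0.4,-0.3,0,0,0,0,-1],[-0.8,-0.6,0,0,0,0,-1],[-1.2,-0.9,0,0,0,0,-1]]]'; python3 st.py;  python3 -c "
from h import *
save('scene','scene20.png');save('wrist','wrist20.png')"
```

```text
clock: 20.4
position: [0.6227, -0.0424, 0.1139]
ee_rot: [-2.978, -0.992, 0.001]
force: [-0.2, 0.3, -0.9]
width: 0.005
t 20.40 q [ 0.28  0.61 -0.45  1.69  0.31  0.92 -1.21] pos [ 0.6227 -0.0424  0.1139] G [-0.0522  0.4741] tipG [-0.0522  0.4741] tipz 0.0969 pitch 89.8 zhead 128.7 yhead -53.1 yz -0.003
F n -0.4 d 0.1 z -0.9 w 0.005
clock: 20.7
position: [0.6127, -0.0516, 0.1182]
ee_rot: [2.982, 0.99, 0.008]
force: [0.9, -0.1, 0.4]
width: 0.005
t 20.70 q [ 0.3   0.59 -0.45  1.71  0.31  0.91 -1.2 ] pos [ 0.6127 -0.0516  0.1182] G [-0.0507  0.4607] tipG [-0.0507  0.4608] tipz 0.1012 pitch 89.7 zhead 16.8 yhead -53.3 yz 0.002
F n 0.6 d 0.7 z 0.4 w 0.005
```

View pics/scene20.png

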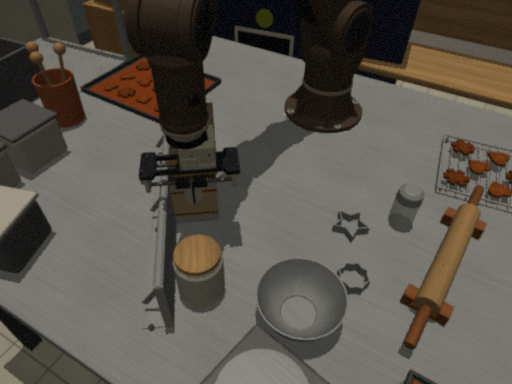

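View pics/wrist20.png

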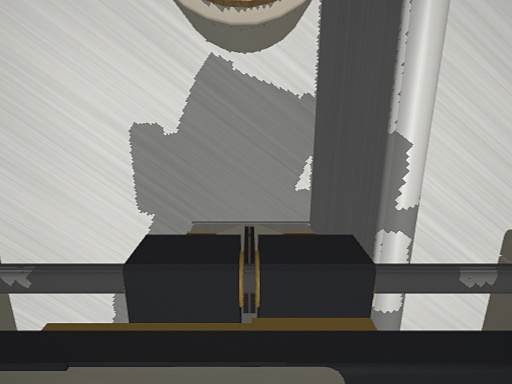

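```bash

python3 -m creep '[[[-0.25,-0.18,-0.15,0,0,0,-1],[-0.5,-0.36,-0.3,0,0,0,-1],[-0.75,-0.55,-0.3,0,0,0,-1],[-1,-0.73,-0.3,0,0,0,-1],[-1.2,-0.9,-0.3,0,0,0,-1]]]'; python3 st.py
python3 -m creep '[[[-0.3,-0.22,0,0,0,0,-1],[-0.6,-0.45,0,0,0,0,-1],[-0.9,-0.67,0,0,0,0,-1],[-1.2,-0.9,0,0,0,0,-1]]]'; python3 st.py
```

```text
clock: 21.3
position: [0.6, -0.0603, 0.1136]
ee_rot: [-2.981, -0.989, -0.004]
force: [0.2, 0.4, -0.3]
width: 0.004
t 21.30 q [ 0.32  0.58 -0.45  1.75  0.31  0.89 -1.19] pos [ 0.6    -0.0603  0.1136] G [-0.0514  0.4452] tipG [-0.0514  0.4453] tipz 0.0966 pitch 89.8 zhead 36.0 yhead -53.3 yz 0.000
F n -0.2 d 0.4 z -0.3 w 0.004
clock: 21.7
position: [0.5882, -0.0691, 0.1138]
ee_rot: [-2.981, -0.989, -0.006]
force: [1.7, 1.9, 1.7]
width: 0.003
t 21.70 q [ 0.34  0.56 -0.45  1.77  0.31  0.87 -1.18] pos [ 0.5882 -0.0691  0.1138] G [-0.0514  0.4305] tipG [-0.0513  0.4306] tipz 0.0968 pitch 89.8 zhead 33.2 yhead -53.3 yz 0.000
F n -0.6 d 2.5 z 1.7 w 0.003
```

```bash

python3 -m creep '[[[-0.4,-0.3,0,0,0,0,-1],[-0.8,-0.6,0,0,0,0,-1],[-1.2,-0.9,0,0,0,0,-1],[-1.6,-1.2,0,0,0,0,-1],[-2,-1.5,0,0,0,0,-1]]]'; python3 st.py; python3 -c "
from h import *
save('scene','scene21.png');save('top','top21.png')
im=cv2.imread('pics/scene21.png')
c=cv2.resize(im[80:250,130:260],None,fx=5,fy=3.5,interpolation=cv2.INTER_CUBIC);cv2.imwrite('pics/scene21c.png',cv2.convertScaleAbs(c,alpha=1.6))"
```

```text
clock: 22.2
position: [0.5679, -0.0843, 0.1137]
ee_rot: [-2.981, -0.989, -0.005]
force: [0.9, 3.5, 1.0]
width: 0.007
t 22.20 q [ 0.38  0.54 -0.46  1.82  0.3   0.85 -1.15] pos [ 0.5679 -0.0843  0.1137] G [-0.0513  0.4052] tipG [-0.0513  0.4053] tipz 0.0967 pitch 89.8 zhead 36.7 yhead -53.3 yz -0.000
F n -2.3 d 2.8 z 1.0 w 0.007
```

View pics/scene21c.png

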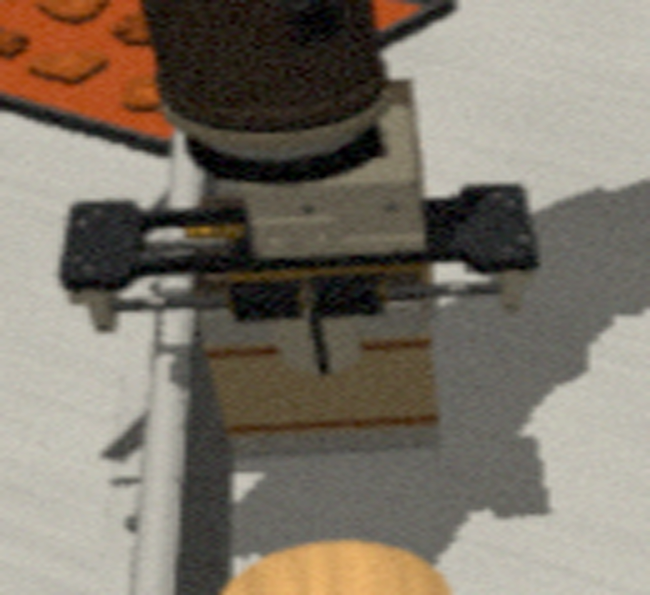

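View pics/top21.png

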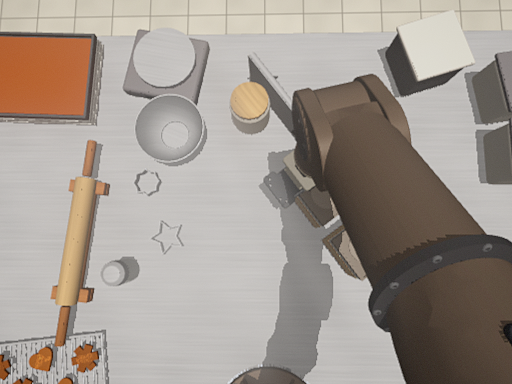

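```bash

python3 -m creep '[[[-0.48,-0.36,0,0,0,0,-1],[-0.96,-0.72,0,0,0,0,-1],[-1.44,-1.08,0,0,0,0,-1],[-1.92,-1.43,0,0,0,0,-1],[-2.25,-1.67,0,0,0,0,-1]]]'; python3 st.py; python3 -c "
from h import *
save('top','top22.png')
im=cv2.imread('pics/top22.png')
c=cv2.resize(im[160:290,270:400],None,fx=4.5,fy=4.5,interpolation=cv2.INTER_CUBIC);cv2.imwrite('pics/top22c.png',cv2.convertScaleAbs(c,alpha=1.6))"
```

```text
clock: 22.8
position: [0.5451, -0.1015, 0.1136]
ee_rot: [-2.981, -0.988, -0.004]
force: [2.5, 0.6, 0.5]
width: 0.001
t 22.80 q [ 0.42  0.51 -0.46  1.87  0.3   0.83 -1.12] pos [ 0.5451 -0.1015  0.1136] G [-0.0511  0.3766] tipG [-0.0511  0.3767] tipz 0.0966 pitch 89.8 zhead 33.3 yhead -53.3 yz 0.000
F n 1.0 d 2.4 z 0.5 w 0.001
```

View pics/top22c.png

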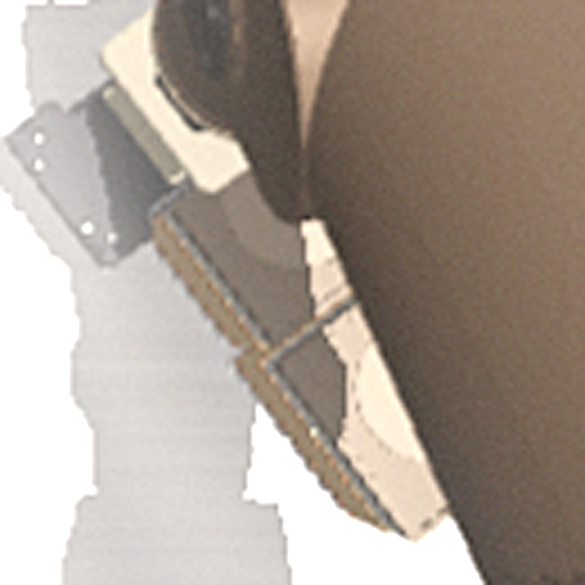

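```bash
python3 -c "
import cv2,numpy as np
a=cv2.imread('pics/top0.png');b=cv2.imread('pics/top22.png')
f=lambda im:cv2.convertScaleAbs(cv2.resize(im[205:290,310:375],None,fx=6,fy=6,interpolation=cv2.INTER_NEAREST),alpha=1.3)
cv2.imwrite('pics/cmp.png',np.hstack([f(a),f(b)]))"
```

```text
(no output)
```

View pics/cmp.png

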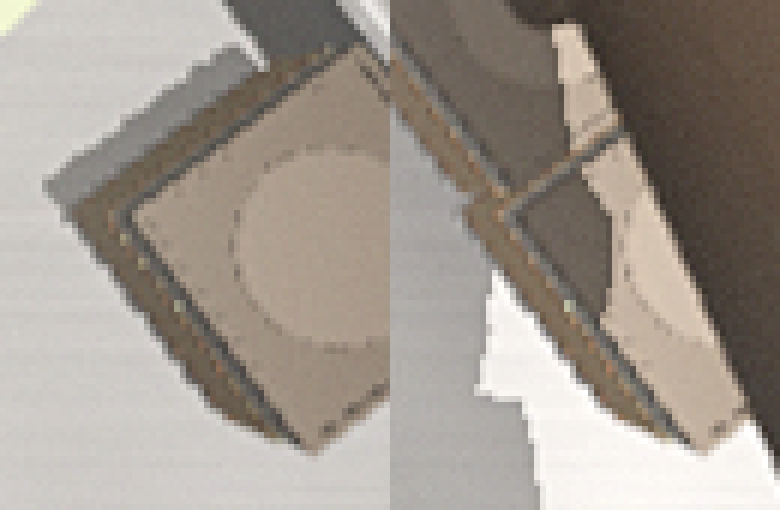

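```bash

python3 -m creep '[[[-0.1,-0.07,0,0,0,0,-1],[-0.2,-0.15,0,0,0,0,-1],[-0.3,-0.22,0,0,0,0,-1],[-0.32,-0.24,0,0,0,0,-1]]]'; python3 st.py; python3 -c "
from h import *
save('top','top23.png')
a=cv2.imread('pics/top22.png');b=cv2.imread('pics/top23.png')
f=lambda im:cv2.convertScaleAbs(cv2.resize(im[205:290,310:375],None,fx=6,fy=6,interpolation=cv2.INTER_NEAREST),alpha=1.3)
cv2.imwrite('pics/cmp2.png',np.hstack([f(a),f(b)]))"
```

```text
clock: 23.25
position: [0.5426, -0.1032, 0.1137]
ee_rot: [-2.981, -0.989, -0.005]
force: [1.2, 0.5, 0.5]
width: 0.006
t 23.25 q [ 0.43  0.51 -0.46  1.87  0.3   0.83 -1.12] pos [ 0.5426 -0.1032  0.1137] G [-0.0512  0.3736] tipG [-0.0512  0.3736] tipz 0.0967 pitch 89.8 zhead 33.7 yhead -53.3 yz 0.000
F n 0.3 d 1.2 z 0.5 w 0.006
```

View pics/cmp2.png

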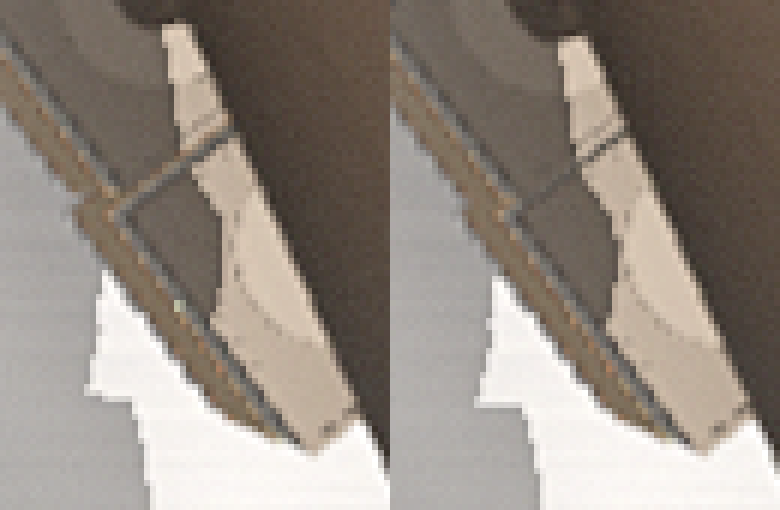

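```bash

python3 -m creep '[[[-0.04,-0.03,0,0,0,0,-1],[-0.08,-0.06,0,0,0,0,-1]]]' | grep force; python3 st.py | grep -v q; python3 -m creep '[[[-0.04,-0.03,0,0,0,0,-1],[-0.06,-0.045,0,0,0,0,-1]]]' | grep force; python3 st.py;  python3 -c "
from h import *
save('top','top24.png')
a=cv2.imread('pics/top22.png');b=cv2.imread('pics/top24.png')
f=lambda im:cv2.convertScaleAbs(cv2.resize(im[205:290,310:375],None,fx=6,fy=6,interpolation=cv2.INTER_NEAREST),alpha=1.3)
cv2.imwrite('pics/cmp3.png',np.hstack([f(a),f(b)]))"
```

```text
force: [1.9, 1.7, 0.7]
F n -0.2 d 2.6 z 0.7 w 0.004
force: [1.6, 0.8, 0.5]
t 23.70 q [ 0.43  0.51 -0.46  1.87  0.3   0.83 -1.11] pos [ 0.5411 -0.1044  0.1136] G [-0.0512  0.3717] tipG [-0.0512  0.3718] tipz 0.0966 pitch 89.8 zhead 35.0 yhead -53.3 yz 0.000
F n 0.3 d 1.8 z 0.5 w 0.005
```

View pics/cmp3.png

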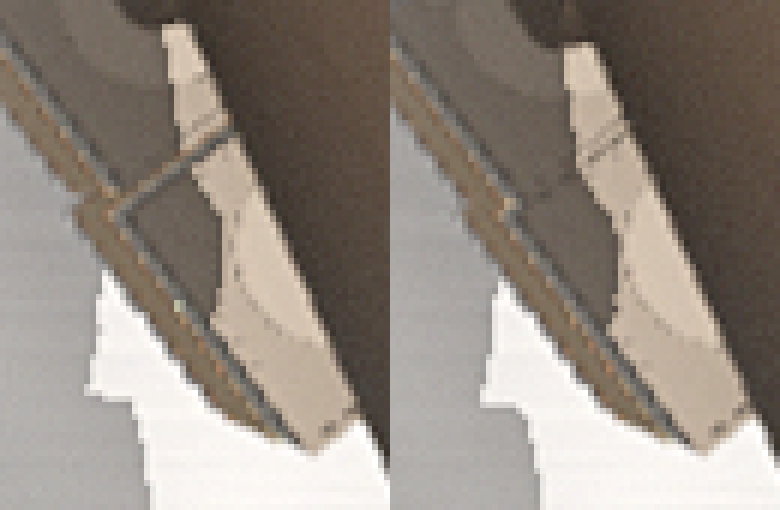

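```bash

for i in 1; do python3 -m creep '[[[-0.04,-0.03,0,0,0,0,-1],[-0.04,-0.03,0,0,0,0,-1]]]' >/dev/null; done; python3 st.py | tail -1; python3 -m creep '[[[-0.04,-0.03,0,0,0,0,-1],[-0.04,-0.03,0,0,0,0,-1]]]' | grep posi; python3 st.py|tail -1; python3 -c "
from h import *
save('top','top25.png')
a=cv2.imread('pics/top22.png');b=cv2.imread('pics/top25.png')
f=lambda im:cv2.convertScaleAbs(cv2.resize(im[205:290,310:375],None,fx=6,fy=6,interpolation=cv2.INTER_NEAREST),alpha=1.3)
cv2.imwrite('pics/cmp4.png',np.hstack([f(a),f(b)]))"
```

```text
F n -0.1 d 1.8 z 0.6 w 0.005
position: [0.5403, -0.105, 0.1136]
F n 0.8 d 1.8 z 0.7 w 0.008
```

View pics/cmp4.png

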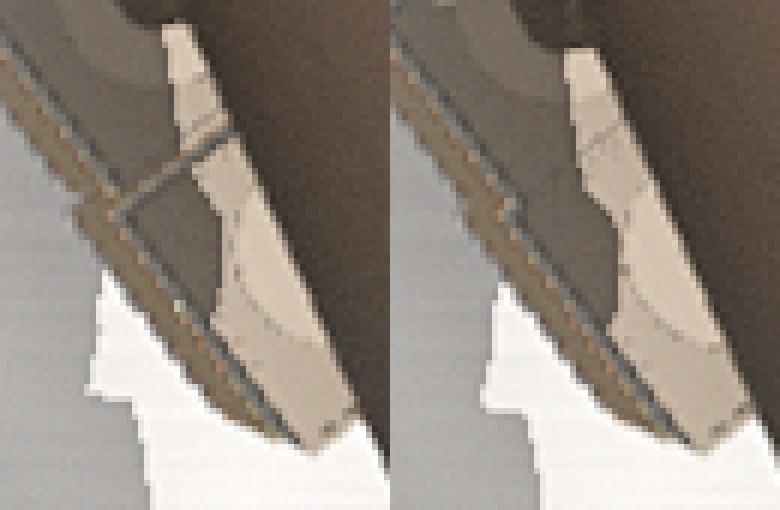

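```bash

python3 -m creep '[[[-0.02,-0.015,0,0,0,0,-1],[-0.02,-0.015,0,0,0,0,-1]]]' |grep posi; python3 st.py | tail -1; python3 -m creep '[[[-0.02,-0.015,0,0,0,0,-1],[-0.02,-0.015,0,0,0,0,-1]]]' | grep posi; python3 st.py|tail -1
```

```text
position: [0.5403, -0.105, 0.1137]
F n 0.3 d 3.0 z -0.2 w 0.004
position: [0.5399, -0.1051, 0.1135]
F n 1.1 d 3.4 z -0.9 w 0.005
```

```bash

python3 -m creep '[[[0.2,0.15,0,0,0,0,-1],[0.8,0.6,0,0,0,0,-1],[1.6,1.2,0,0,0,0,-1],[2.4,1.8,0,0,0,0,-1]]]' |grep posi
python3 -m creep '[[[0,0,3,0,0,0,-1],[0,0,7,0,0,0,-1],[0,0,11,0,0,0,-1],[0,0,15,0,0,0,-1],[-1,3,17,0,0,0,-1]]]' |grep posi
python3 -m creep '[[[0,4,0,0,0,0,-1],[-1,8,0,0,0,0,-1],[-2,12,0,0,0,0,-1],[-4,16,0,0,0,0,-1],[-6,20,0,0,0,0,-1]]]'
python3 -c "
from h import *
save('top','top26.png');save('scene','scene26.png')
a=cv2.imread('pics/top0.png');b=cv2.imread('pics/top26.png')
f=lambda im:cv2.convertScaleAbs(cv2.resize(im[160:290,280:420],None,fx=2.8,fy=2.8,interpolation=cv2.INTER_NEAREST),alpha=1.3)
cv2.imwrite('pics/cmp5.png',np.hstack([f(a),f(b)]))"
```

```text
position: [0.5646, -0.0866, 0.1136]
position: [0.5563, -0.0604, 0.287]
clock: 26.0
position: [0.4933, 0.1451, 0.2838]
ee_rot: [-2.98, -0.99, -0.005]
force: [0.4, -0.2, 0.2]
width: 0.004
```

View pics/top26.png

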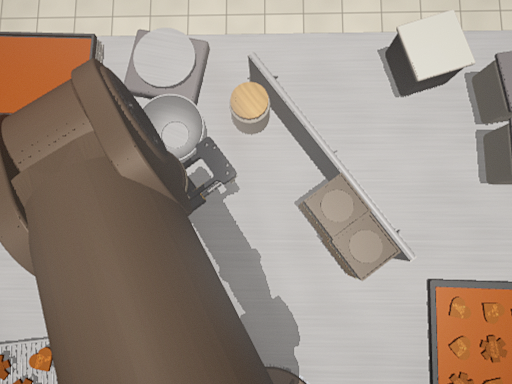

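View pics/cmp5.png

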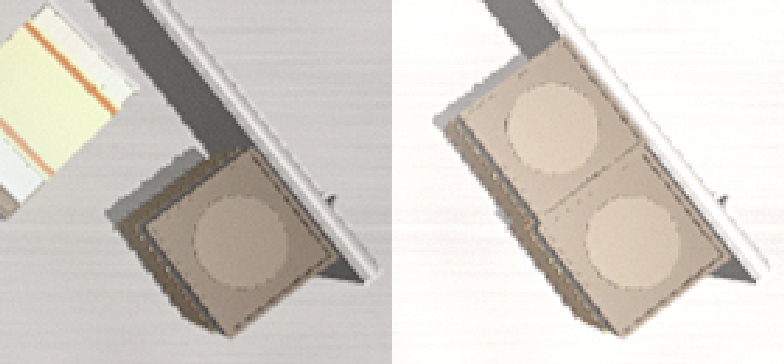

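View pics/scene26.png

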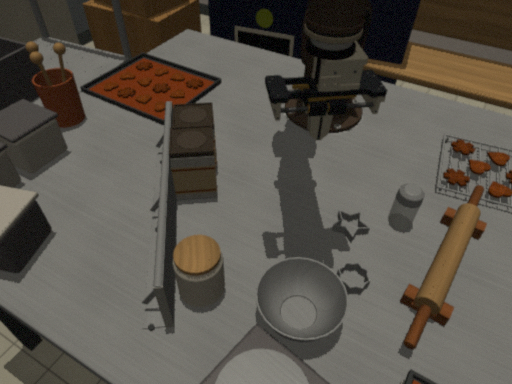

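```bash
python3 - <<'E'
from h import *
for nm,p in[('tin BL',(563-392,38)),('tin BR',(640-392,143)),('FL',(458-392,120)),('FR',(537-392,222)),('t2 FL',(545-392,225)),('t2 FR',(622-392,335)),('t2 BR',(725-392,262))]:
    print(nm,G(onz('top',280+p[0]/2.8-.3,160+p[1]/2.8-.3,.15)))
for nm,p in[('t2 FL0',(145,225)),('t2FR0',(230,335)),('t2BR0',(335,258))]:
    print(nm,G(onz('top',280+p[0]/2.8-.3,160+p[1]/2.8-.3,.15)))
a=cv2.imread('pics/top0.png').astype(int);b=cv2.imread('pics/top26.png').astype(int)
im=cv2.imread('pics/top26.png');cv2.imwrite('pics/t26z.png',cv2.convertScaleAbs(cv2.resize(im[165:275,295:415],None,fx=6,fy=5.4,interpolation=cv2.INTER_CUBIC),alpha=.9))
# jar shift by template
ga=cv2.imread('pics/top0.png',0);gb=cv2.imread('pics/top26.png',0)
for nm,(y0,y1,x0,x1) in{'jar':(75,130,225,275),'tin2':(240,275,345,405)}.items():
    print(nm,cv2.phaseCorrelate(ga[y0:y1,x0:x1].astype(float),gb[y0:y1,x0:x1].astype(float)))
E
```

```text
tin BL [-0.0033  0.3572]
tin BR [-0.0068  0.2618]
FL [-0.1035  0.3552]
FR [-0.103   0.2613]
t2 FL [-0.0996  0.2561]
t2 FR [-0.1038  0.1615]
t2 BR [-0.0119  0.158 ]
t2 FL0 [-0.1043  0.2596]
t2FR0 [-0.1038  0.1615]
t2BR0 [-0.0089  0.1594]
jar ((0.009248185746717041, 0.012632040643900666), 0.983033067570209)
tin2 ((-0.07619384676296903, 0.17644877961351213), 1.0256323759388073)
```

View pics/t26z.png

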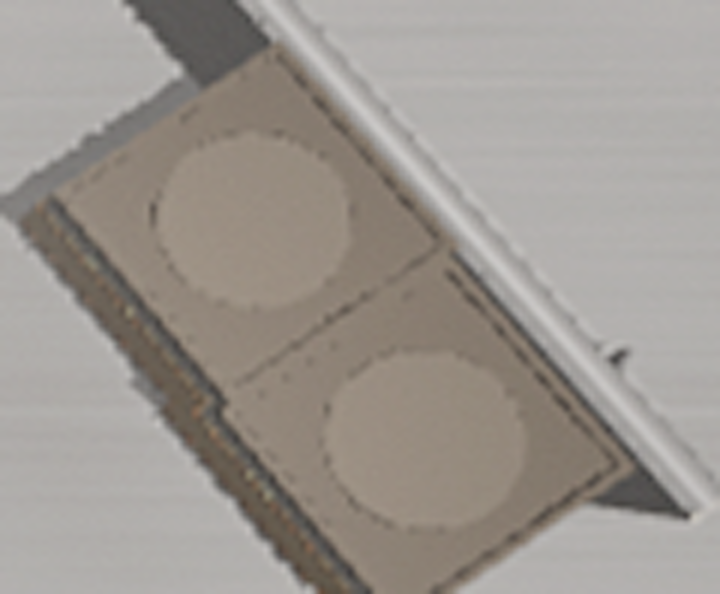

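```bash
python3 -c "
from cell import arm
print(arm.sign_off())"
```

```text
the job is handed in; nothing more can be done
None
```

The fallen tin now stands upright on its foot against the guard and just meets the other tin. I handed the job in at about 26 s, with the arm clear of everything.

- **Pushing to the guard:** I pushed the tin by its lid until the guard stopped its foot, which was about 3° askew. Shifting the fingertips sideways brought it flush; the stripes in the picture showed almost no yaw.
- **Tipping up:** I worked the lid end up with the fingertips on it. At about 60° the tin leant steadily on the guard by itself, so I let go, moved the fingertips to the near side of the lid and eased it down to upright.
- **Force on the tin:** It jammed briefly near 43° and the measured force reached about 28 N, close to the 30 N dent limit, before I backed off. It was about 20 N or less at every other reading. Forces are read only at the end of each move, so a short peak in between would not have shown.
- **Sliding along:** I pushed the tin's left side with closed fingers. The push rose from about 1.8 N to 3.4 N with almost no further motion, and I took that as meeting the other tin and stopped.

**Last checks:**
- The top picture shows no gap between the tin and the guard, and the two tins side by side with only a thin seam. My corner readings put the tin's back edge 3 to 7 mm off the guard, but they are only good to a few mm, so I trusted the picture.
- The other tin shifted by at most about 0.4 mm, not along the push and within measuring noise.
- The jar has not moved. The cutters, shaker and bowl look undisturbed by eye, though I did not measure them.

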